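Kit a strut rail: lock the spring nuts and draw the spacers

TASK

Make up the mounting-rail kit: lock every blue-handled spring nut in the steel strut channel, set in lengthwise, pressed down and turned a quarter turn so that when let go its grooves catch the channel's lips. Also draw the brass spacers: hold the dipper cup under the chute, pushed against the red paddle so that the gate lifts, until all of them have slid into it, then stand the cup with the spacers upright on the middle of the round pad beside the channel. Do not knock over the small bottles or the jar.

Things in the scene. Friction and masses are not known exactly. Their poses are not given: they have to be found in the camera images.
- board: Fixed grey base board (210 x 275 mm, 4 mm thick) carrying a steel strut channel and a round pad. Origin on the table under the middle of the channel; y along the channel, x across it towards the pad, z up. The channel is 52 mm wide, 260 mm long (ends closed by grey caps), its top 30.5 mm and its inner floor 7 mm above the table, 46 mm wide inside.
- slot (a point): Middle of the channel's slot, level with the top of the lips (30.5 mm above the table), axes as the board's. The slot is 23 mm wide and runs 130 mm to either side along y, between two lips; each lip's inner edge (3 mm thick) is turned down, its lower edge 22.5 mm above the table.
- pad (a point): Centre of the top of the round pad on the board (black with a green disc 92 mm across), 7 mm above the table, 105 mm from the middle of the channel on the board's +x side; axes as the board's.
- paddle (a joint): How far the dispenser's red paddle is pushed back, 0 to 0.026 m; a spring of about 1.5 N at rest and 5.5 N fully in returns it. The red gate on the chute rises 1.5 mm for each mm of paddle; the spacers can pass once the paddle is in by about 20 mm.
- lip (a point): Middle of the lip of the dispenser's chute (28 mm wide, sloping 24 degrees), where spacers come off, 82 mm above the table; x = the way the paddle is pushed, z up. Gate frame round the lip 161 mm high. Paddle: red plate below the lip, 60 mm wide, 20 to 64 mm above the table, front face 12 mm in front (-x) of the lip at rest. Behind: fixed white box on a grey foot.
- catch (a point): Where the underside centre of the upright cup stands when the cup presses the paddle fully in (table height, 24 mm in front of the lip); axes as lip.
- cup: Loose aluminium dipper cup, 76 mm across the rim, 70 mm high, 68 mm across the foot, walls 3.5 mm, 0.16 kg (varies), open at the top. Origin at the centre of the underside, z up. A straight black handle, a bar 12 mm thick and 24 mm tall (40 to 64 mm above the underside), sticks out along its -x from 38 to 85 mm from the cup's axis.
- cup_in (a point): Centre of the cup's inner floor, 4 mm above its underside; the inside is 61 mm across at the floor, 69 mm at the rim.
- handle (a point): Place to grip the cup's handle, 65 mm from the cup's axis, 52 mm above its underside; axes as the cup's (the handle runs along x).
- nut_1: Loose spring channel nut, 0.1 kg; may be absent. Steel block 40 mm long (its x), 17 mm wide (y), 9 mm high, two grooves across its top (4.5 mm deep, 6.5 mm wide, 13 mm either side of the centre). Above it a stem and a blue grip bar 36 mm long (along x), 12 mm thick (y), 30 to 58 mm above the block's underside. Origin at the centre of the block's underside, z up.
- nut_2: Same as nut_1; may be absent. Below the block a sprung foot, 36 x 18 mm, holds the block's underside 14 mm above what it stands on; it can be pressed up 10 mm (2.4 N to start, about 8 N at 9 mm). In the channel, untwisted, the underside stays 21 mm above the table.
- nut_3: Same as nut_1; may be absent. A nut passes the slot lengthwise; with its underside pressed to about 12 mm above the table (below 13.5) it can be turned a quarter turn, either way; let go, the spring lifts it until the grooves catch the turned-down lip edges: underside then 18 mm above the table, its x axis across the channel.
- spacer_1: Loose brass spacer, a solid cylinder 22 mm across and 18 mm high, 0.03 kg, waiting in the chute behind the gate; origin at the centre of one end face
- spacer_2: Another brass spacer like spacer_1
- spacer_3: Another brass spacer like spacer_1
- spacer_4: Another brass spacer like spacer_1; may be absent
- bottle_left: Bystander: small white dropper bottle, 50 mm across, 100 mm high, origin under its centre
- bottle_right: Bystander: another such dropper bottle; may be absent
- orange_jar: Bystander: small jar with an orange screw cap, 41 mm across, 53 mm high, origin under its centre
- tube_rack_full: Bystander: fixed wire rack, about 216 x 223 mm, with green-capped tubes up to 105 mm above the table, in the middle of the table; carry things over it. Origin at its centre, table height.

How it is judged:
By the outcome, as a careful person would: the job done as asked, in the order asked, and still so for the second after the job is handed in, with the robot touching nothing.
Of nut_1, nut_2, nut_3 only 2 to 3 are there at a start; the rules pass over those that are not, and their reading is None.
Of spacer_4, bottle_right only 1 to 2 are there at a start; the rules pass over those that are not, and their reading is None.
At some moment in a run one of cup may be knocked a few centimetres aside while the robot is not near it.
It also fails if it takes over 208 s, if anything falls off the work surface, if the arm or the gripper's body presses on something with over 40 N, if the wrist force passes 120 N, or if a joint passes its speed limit or range.

ROBOT

A 6-joint arm with a two-finger parallel gripper is mounted at the origin on a cart in front of the work surface, level with it; the furniture and walls round the work are solid. World frame = base frame: x ahead of the robot, y to its left, z up, the work surface at z = 0. Lengths are in mm, angles in rad, forces in N, time in s.
With the tool pointing down it reaches from about 375 to 925 mm from the base axis. Payload 5.7 kg.
Tool frame: the origin (TCP) lies at the very end of the fingers, on their centre line; the grasp point (between the pads) lies 19 mm behind it; y points along the fingers, z is the direction in which the jaws open and shut, and the axes are right-handed (so a half turn about y gives the same grasp; the last joint's range is limited). The gripper opens to 85 mm and grips with 20 to 120 N. Pads are 22 mm wide; open, the fingers measure 114 mm over their backs; the gripper's body (76 mm by 85 mm) begins 54 mm behind the grasp point. The pads swing forward as they close: fully open they stand 13 mm farther back than shut.
Start: joints at [-1.397, 0.359, 1.51, -0, 1.272, -0.115], TCP at [170.866, -575.124, 231.267] pointing down, gripper open.
Joint ranges: [-2.97, 2.97], [-1.01, 2.36], [0.21, 2.38], [-0.96, 4.11], [0.2, 2.71], [-2.98, 2.98]. Speed limits (rad/s): [2.39, 2.39, 3.14, 3.14, 3.14, 3.14].

INTERFACE

Orientations are given as a 3x3 rotation matrix whose columns are the frame's x, y, z axes.
In Python, from cell import env, imaging gives the robot as it stands. The module is installed in compiled form; this text tells all that it offers.
- The arm moves only by the tool send_rows, never from a script. Its argument "motion" is a list of rows, each a list of 5 numbers: the shift along the tool's x, y, z in cm, then the turn about the tool's y in rad, then the finger opening in cm, from 0 to 8.54. A call has 1 to 8 rows; each row is the pose to reach, as a shift and turn from the pose commanded when the call began, along the tool's axes at that moment; what a row does not reach only later rows make up. A row lasts 1/8 s, in which the tool goes at most 62.5 mm and 10.7 degrees, less where a joint would pass 70% of its speed; a pose out of reach is approached as far as the arm can. A call with a gripper value outside its range is refused whole. The fingers move at their own pace and stop on an object; "newtons" is the grip in N (left out, the last holds). Time passes only in rows, so rows that repeat a pose let the fingers close. It gives the time, the measured TCP pose, the force and the opening at its end, in the units of the state.
- env.get_obs(): the state, without advancing time (a new reading comes with each control period).
- imaging.capture(name): name is "side" or "top" or "wrist"; returns the picture (480x640x3 uint8, red, green, blue); there is no depth.
- imaging.calibration(name): a dict with "K" (3x3 intrinsics, pixels), "R" (3x3) and "t" (3): a world point X has camera coordinates R X + t; the wrist camera has in their place "tool_from_camera" (4x4, takes a point from camera to tool coordinates, whose origin is the TCP and whose axes are the tool frame's). Camera axes: x right, y down, z forward; pixel columns grow to the right and rows downward; lengths in mm; the calibration is good to about 2 mm. A picture is of the moment at which its call begins: read the wrist's pose just before it. calibration takes no time and is no camera call.
- env.job_done(): hands the job in, once; it reports no verdict.
The state is a dict: "time": time; "joint_positions": joint angles; "joint_velocities": joint speeds; "joint_torque": joint torques, N m; "tool_pos": TCP position; "ee_rot": TCP orientation; "wrist_force": force on the tool from outside, world axes, zero at the start; "wrist_torque": the same for the moment, N m; "gripper_width": finger opening in mm.
Only numpy, scipy, OpenCV 4.12 (cv2) and the standard library are available. Lean on these libraries where they do the work, as an engineer would, in place of code of your own. Each camera call takes 0.05 s, during which the arm holds its last target.

## Working session

There is one attempt and no reset: what is moved stays moved. The work goes in short steps, Python scripts to look and compute and a tool call to move; the robot and the scene stay as the last step left them, time stands still between calls to the robot, and variables do not carry over. Pictures are saved under pics/ and viewed, and the job is handed in when it is done.

Besides the shell and the picture viewer there is one more tool, called after "Call:" by a JSON object that holds its "name" and its "arguments". send_rows: Moves the arm, as the interface text tells. Its arguments: {"type":"object","properties":{"motion":{"type":"array"},"newtons":{"type":"number"}},"required":["motion"]}

```bash
mkdir -p pics
python3 - <<'E'
from cell import env, imaging
import cv2,numpy as np
np.set_printoptions(suppress=True,precision=3)
o=env.get_obs()
for k in o: print(k,o[k])
for n in ["side","top","wrist"]:
    im=imaging.capture(n); cv2.imwrite(f"pics/{n}0.png",im[:,:,::-1])
    print(n,imaging.calibration(n))
E
```

```text
time 0.0
joint_positions [-1.397  0.36   1.511 -0.     1.273 -0.115]
joint_velocities [ 0. -0. -0. -0.  0. -0.]
joint_torque [  0.002 -52.761 -27.862   0.      0.013   0.   ]
tool_pos [ 170.744 -574.447  230.441]
ee_rot [[-0.959 -0.     0.285]
 [-0.285  0.002 -0.959]
 [-0.    -1.    -0.002]]
wrist_force [-0.121  0.737  0.103]
wrist_torque [-0.002  0.022 -0.007]
gripper_width 85.1896767898475
side {'K': array([[545.94 ,   0.   , 322.619],
       [  0.   , 545.94 , 244.433],
       [  0.   ,   0.   ,   1.   ]]), 'R': array([[ 0.985, -0.17 , -0.024],
       [-0.091, -0.401, -0.911],
       [ 0.145,  0.9  , -0.411]]), 't': array([-549.239,  136.26 , 1131.35 ])}
top {'K': array([[591.795,   0.   , 331.484],
       [  0.   , 591.795, 248.192],
       [  0.   ,   0.   ,   1.   ]]), 'R': array([[-0.002, -1.   ,  0.003],
       [-0.997,  0.001, -0.082],
       [ 0.082, -0.004, -0.997]]), 't': array([  31.307,  575.979, 1313.776])}
wrist {'K': array([[336.152,   0.   , 317.642],
       [  0.   , 336.152, 235.641],
       [  0.   ,   0.   ,   1.   ]]), 'tool_from_camera': array([[   0.   ,    0.957,    0.291,  -73.354],
       [   0.   ,   -0.291,    0.957, -142.556],
       [   1.   ,   -0.   ,   -0.001,    1.337],
       [   0.   ,    0.   ,    0.   ,    1.   ]])}
```

View pics/top0.png

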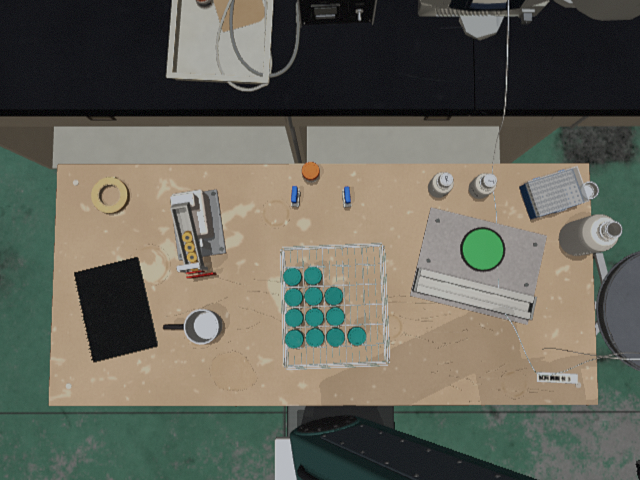

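View pics/side0.png

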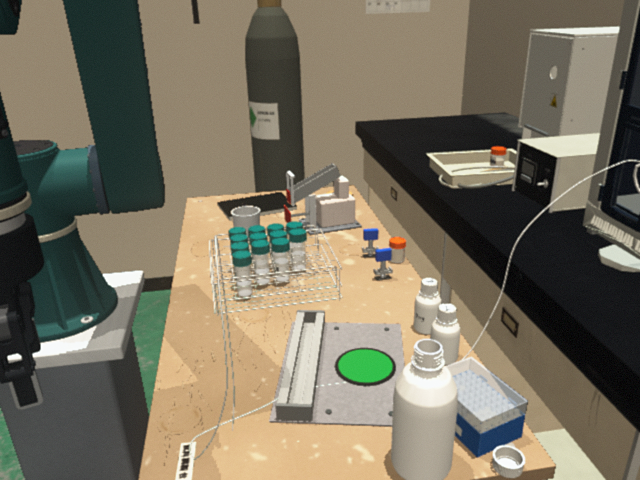

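View pics/wrist0.png

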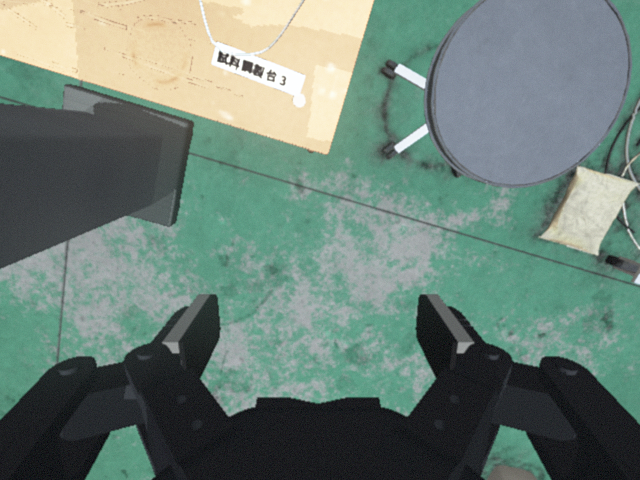

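```bash
cat > h.py <<'E'
import numpy as np, cv2, json
from cell import env, imaging
np.set_printoptions(suppress=True,precision=1)
def ray(name,px,obs=None):
    c=imaging.calibration(name); d=np.linalg.inv(c["K"])@np.array([px[0],px[1],1.])
    if name=="wrist":
        T=np.array(c["tool_from_camera"]); o=obs or env.get_obs()
        R=np.array(o["ee_rot"]); p=np.array(o["tool_pos"])
        return p+R@T[:3,3], R@T[:3,:3]@d
    R=np.array(c["R"]); t=np.array(c["t"]); return -R.T@t, R.T@d
def plane(name,px,z,obs=None):
    o,d=ray(name,px,obs); return o+d*(z-o[2])/d[2]
def tri(rays):
    A=np.zeros((3,3));b=np.zeros(3)
    for o,d in rays:
        d=d/np.linalg.norm(d);P=np.eye(3)-np.outer(d,d);A+=P;b+=P@o
    x=np.linalg.solve(A,b)
    return x,[np.linalg.norm(np.cross(x-o,d/np.linalg.norm(d))) for o,d in rays]
def proj(name,X,obs=None):
    c=imaging.calibration(name);X=np.array(X,float)
    if name=="wrist":
        T=np.array(c["tool_from_camera"]); o=obs or env.get_obs()
        q=np.array(o["ee_rot"]).T@(X-np.array(o["tool_pos"])); q=T[:3,:3].T@(q-T[:3,3])
    else: q=np.array(c["R"])@X+np.array(c["t"])
    u=c["K"]@q; return u[:2]/u[2]
def blobs(im,lo,hi,amin=30):
    h=cv2.cvtColor(im,cv2.COLOR_RGB2HSV);m=cv2.inRange(h,lo,hi)
    cs,_=cv2.findContours(m,cv2.RETR_EXTERNAL,cv2.CHAIN_APPROX_NONE)
    return sorted([c for c in cs if cv2.contourArea(c)>=amin],key=cv2.contourArea,reverse=True)
def snap(name,fn=None):
    o=env.get_obs(); im=imaging.capture(name)
    if fn: cv2.imwrite(f"pics/{fn}.png",im[:,:,::-1])
    return im,o
def go(p,yawz=None,obs=None):
    "shift in cm along tool axes to put TCP at p; yawz: wanted direction (world xy) of tool z"
    o=obs or env.get_obs();R=np.array(o["ee_rot"])
    s=R.T@(np.array(p)-np.array(o["tool_pos"]))/10
    if yawz is not None:
        for k in (0,np.pi):
            w=np.array([np.cos(yawz),np.sin(yawz),0]); q=R.T@w
            a=np.arctan2(q[0],q[2]); a=(a+k+np.pi)%(2*np.pi)-np.pi
            print("turn option",round(a,4))
    print("shift cm",np.round(s,2)," dist mm",round(np.linalg.norm(s)*10))
E
python3 - <<'E'
from h import *
t=cv2.imread("pics/top0.png")[:,:,::-1].copy(); s=cv2.imread("pics/side0.png")[:,:,::-1].copy()
def rep(n,im,name,lo,hi,z,amin=30):
    for c in blobs(im,lo,hi,amin):
        r=cv2.minAreaRect(c); m=cv2.moments(c); px=(m['m10']/m['m00'],m['m01']/m['m00'])
        print(n,name,np.round(px,1),"area",cv2.contourArea(c),"rect",np.round(r[1],1),round(r[2],1),"pos",plane(name,px,z))
rep("blue",t,"top",(105,120,80),(125,255,255),58)
rep("blue",s,"side",(105,120,80),(125,255,255),58)
rep("green",t,"top",(50,150,120),(70,255,255),7,500)
rep("green",s,"side",(50,150,120),(70,255,255),7,500)
rep("red",t,"top",(0,150,60),(6,255,255),64,10)
rep("red",s,"side",(0,150,60),(6,255,255),64,10)
rep("orange",t,"top",(7,170,120),(15,255,255),53)
big=cv2.resize(t[160:380,140:600],None,fx=1.7,fy=1.7,interpolation=cv2.INTER_CUBIC)
cv2.imwrite("pics/topbig.png",big[:,:,::-1])
big=cv2.resize(t[170:370,140:260],None,fx=4,fy=3,interpolation=cv2.INTER_CUBIC)
big=cv2.resize(t[170:360,140:260],None,fx=3.1,fy=3.1,interpolation=cv2.INTER_CUBIC)
cv2.imwrite("pics/topdisp.png",big[:,:,::-1])
E
```

```text
blue top [293.7 193.6] area 59.5 rect [15.  5.] 90.0 pos [694.8 114.   58. ]
blue top [346.8 194.2] area 57.5 rect [15.  5.] 90.0 pos [693.4  -3.7  58. ]
blue side [499.5 435.4] area 829.0 rect [22.1 58.4] 66.8 pos [ 693.2 -561.7   58. ]
blue side [383.  254.1] area 146.5 rect [12. 14.] 90.0 pos [693.8  -2.7  58. ]
blue side [370.2 233.6] area 115.0 rect [10. 13.] 90.0 pos [694.7 115.   58. ]
green side [365.  365.4] area 1346.0 rect [32. 54.] 90.0 pos [ 575.8 -318.     7. ]
red top [202.  274.8] area 30.0 rect [ 2.6 28.1] 81.3 pos [514.8 313.1  64. ]
red side [287.1 213.9] area 51.0 rect [17.3  5.3] 84.8 pos [512.3 277.3  64. ]
red side [288.  195.6] area 22.5 rect [14.2  3.1] 84.3 pos [531.3 422.   64. ]
orange top [310.6 171.9] area 119.0 rect [15. 16.] 90.0 pos [744.7  76.9  53. ]
```

View pics/topdisp.png

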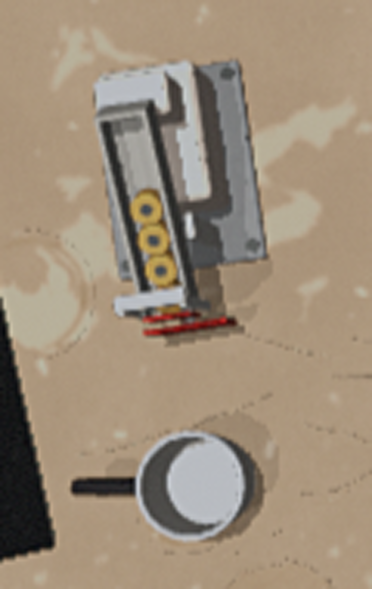

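View pics/topbig.png

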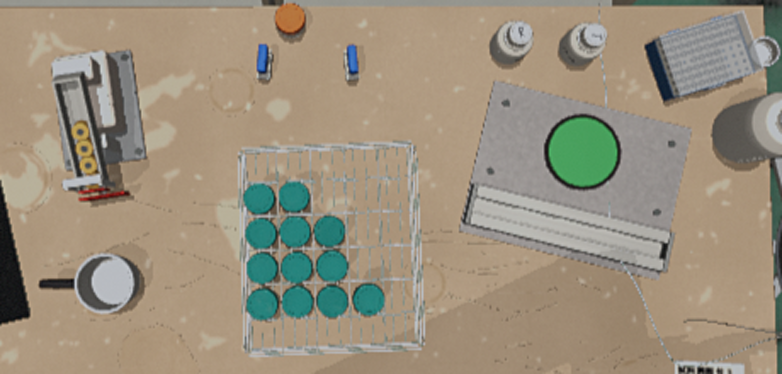

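Run:
```python
from h import *
go([694,-4,230],np.pi/2)
```

```text
turn option -2.8528
turn option 0.2888
shift cm [-66.4   0.1 -39.8]  dist mm 774
```

Call:
{"name": "send_rows", "arguments": {"motion": [[-33,0,-20,0.15,8],[-33,0,-20,0.15,8],[-33,0,-20,0.15,8],[-33,0,-20,0.15,8],[-33,0,-20,0.15,8],[-33,0,-20,0.15,8],[-33,0,-20,0.15,8],[-33,0,-20,0.15,8]]}}

```text
time: 1.15
tool_pos: [430.3, -289.0, 231.1]
ee_rot: [[-0.99, -0.001, 0.14], [-0.14, -0.0, -0.99], [0.001, -1.0, -0.0]]
wrist_force: [-0.4, -0.7, -0.4]
gripper_width: 79.9
```

Run:
```python
from h import *
o=env.get_obs();print(o["time"],o["joint_positions"].round(2) if hasattr(o["joint_positions"],'round') else o["joint_positions"],o["tool_pos"])
go([694,-4,190],np.pi/2)
```

```text
1.15 [-0.7  0.2  1.7 -0.   1.2  0.7] [ 430.3 -289.   231.1]
turn option -3.0007
turn option 0.1408
shift cm [-30.1   4.1 -24.5]  dist mm 390
```

Call:
{"name": "send_rows", "arguments": {"motion": [[-30,4,-24.5,0.14,7],[-30,4,-24.5,0.14,7],[-30,4,-24.5,0.14,7],[-30,4,-24.5,0.14,7],[-30,4,-24.5,0.14,7],[-30,4,-24.5,0.14,7],[-30,4,-24.5,0.14,7],[-30,4,-24.5,0.14,7]]}}

```text
time: 2.15
tool_pos: [693.3, -6.6, 190.6]
ee_rot: [[-1.0, -0.001, -0.002], [0.002, -0.001, -1.0], [0.001, -1.0, 0.001]]
wrist_force: [1.2, -1.2, 0.1]
gripper_width: 69.7
```

Run:
```python
from h import *
im,o=snap("wrist","w1");print(o["time"],np.array(o["joint_positions"]).round(2),o["tool_pos"])
for c in blobs(im,(105,120,60),(125,255,255),100): print(cv2.contourArea(c),cv2.minAreaRect(c))
```

```text
2.15 [-0.1  0.5  1.3 -0.   1.3  1.5] [693.3  -6.6 190.6]
467.0 ((168.92092895507812, 228.02316284179688), (40.40768814086914, 13.029582023620605), 87.70938873291016)
464.0 ((312.8927001953125, 229.070068359375), (40.997222900390625, 12.68506908416748), 83.41805267333984)
```

View pics/w1.png

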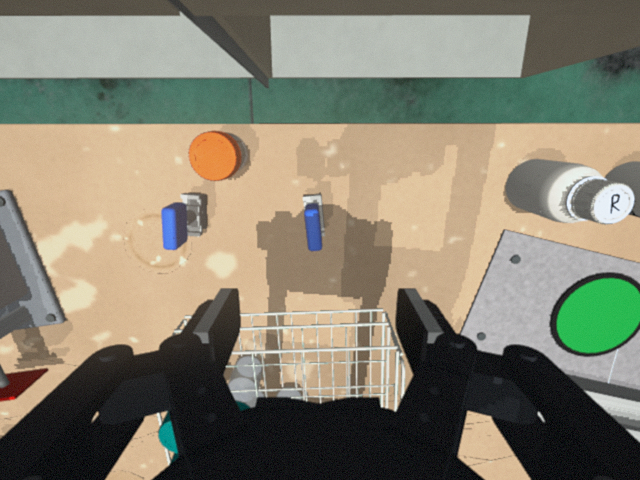

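Run:
```python
from h import *
im=cv2.imread("pics/w1.png")
a=cv2.resize(im[185:265,130:350],None,fx=3.6,fy=3.6,interpolation=cv2.INTER_NEAREST)
cv2.imwrite("pics/w1z.png",a)
im=im[:,:,::-1].copy();hsv=cv2.cvtColor(im,cv2.COLOR_RGB2HSV)
for y in range(200,256,6): print(y,[tuple(hsv[y,x]) for x in range(303,325,3)])
```

```text
200 [(np.uint8(27), np.uint8(12), np.uint8(225)), (np.uint8(60), np.uint8(2), np.uint8(231)), (np.uint8(60), np.uint8(3), np.uint8(236)), (np.uint8(39), np.uint8(9), np.uint8(209)), (np.uint8(20), np.uint8(16), np.uint8(143)), (np.uint8(30), np.uint8(6), np.uint8(212)), (np.uint8(15), np.uint8(12), np.uint8(168)), (np.uint8(17), np.uint8(79), np.uint8(199))]
206 [(np.uint8(16), np.uint8(68), np.uint8(219)), (np.uint8(114), np.uint8(68), np.uint8(101)), (np.uint8(115), np.uint8(80), np.uint8(99)), (np.uint8(119), np.uint8(79), np.uint8(97)), (np.uint8(119), np.uint8(78), np.uint8(95)), (np.uint8(120), np.uint8(30), np.uint8(94)), (np.uint8(11), np.uint8(18), np.uint8(114)), (np.uint8(15), np.uint8(75), np.uint8(122))]
212 [(np.uint8(13), np.uint8(64), np.uint8(143)), (np.uint8(111), np.uint8(172), np.uint8(223)), (np.uint8(111), np.uint8(165), np.uint8(233)), (np.uint8(110), np.uint8(168), np.uint8(238)), (np.uint8(111), np.uint8(167), np.uint8(232)), (np.uint8(116), np.uint8(115), np.uint8(131)), (np.uint8(30), np.uint8(12), np.uint8(128)), (np.uint8(17), np.uint8(83), np.uint8(126))
[... 1910 characters left out ...]
int8(147)), (np.uint8(17), np.uint8(79), np.uint8(148)), (np.uint8(113), np.uint8(139), np.uint8(139)), (np.uint8(112), np.uint8(158), np.uint8(166)), (np.uint8(113), np.uint8(152), np.uint8(168)), (np.uint8(113), np.uint8(157), np.uint8(159)), (np.uint8(122), np.uint8(69), np.uint8(119)), (np.uint8(15), np.uint8(81), np.uint8(148))]
254 [(np.uint8(16), np.uint8(76), np.uint8(145)), (np.uint8(15), np.uint8(72), np.uint8(152)), (np.uint8(18), np.uint8(72), np.uint8(146)), (np.uint8(17), np.uint8(74), np.uint8(148)), (np.uint8(15), np.uint8(77), np.uint8(143)), (np.uint8(16), np.uint8(76), np.uint8(144)), (np.uint8(16), np.uint8(82), np.uint8(149)), (np.uint8(15), np.uint8(78), np.uint8(143))]
```

View pics/w1z.png

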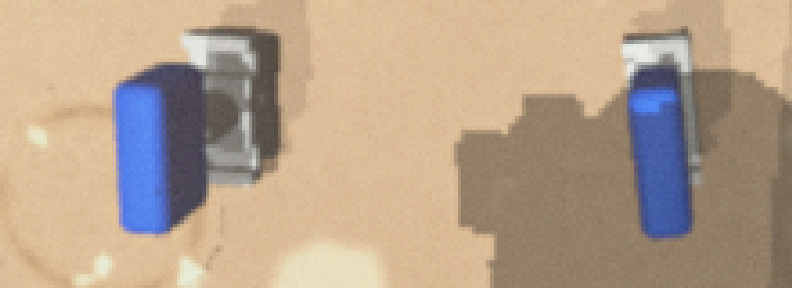

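```bash
cat >> h.py <<'E'
def nuttop(im,o,z=72,vmin=138):
    for c in blobs(im,(105,110,vmin),(122,255,255),100):
        r=cv2.boxPoints(cv2.minAreaRect(c)); P=np.array([plane("wrist",p,z,o) for p in r])
        e=[P[1]-P[0],P[2]-P[1]]; L=[np.linalg.norm(v) for v in e]; v=e[int(np.argmax(L))]; a=np.arctan2(v[1],v[0])
        a=(a+np.pi/2)%np.pi-np.pi/2
        ce=P.mean(0); rel=np.array(o["ee_rot"]).T@(ce-np.array(o["tool_pos"]))/10
        print("nut px",np.round(r.mean(0)),"ctr",ce,"size",np.sort(L),"long-axis yaw %.3f"%a,"tool rel cm",rel.round(2))
E
python3 - <<'E'
from h import *
im=cv2.imread("pics/w1.png")[:,:,::-1].copy()
nuttop(im,env.get_obs())
# camera check: top and side rays
for n,a,b in (("R",(346.8,194.2),(383,254.1)),("L",(293.7,193.6),(370.2,233.6))):
    print(n,tri([ray("top",a),ray("side",b)]))
E
```

```text
nut px [169. 228.] ctr [692.8 111.3  72. ] size [10.5 34.8] long-axis yaw -0.086 tool rel cm [  0.   11.9 -11.9]
nut px [312. 229.] ctr [691.7  -4.5  72. ] size [ 9.8 34.7] long-axis yaw 0.080 tool rel cm [ 0.1 11.9 -0.3]
R (array([693.4,  -3.7,  58.4]), [np.float64(0.1064616022243813), np.float64(0.1064616022246359)])
L (array([694.6, 114.1,  58.4]), [np.float64(0.12461429020228135), np.float64(0.12461429020253494)])
```

Call:
{"name": "send_rows", "arguments": {"motion": [[0.1,5,-0.25,-0.08,5],[0.1,10,-0.25,-0.08,5],[0.1,14,-0.25,-0.08,5],[0.1,15,-0.25,-0.08,5],[0.1,15,-0.25,-0.08,5],[0.1,15,-0.25,-0.08,0.6],[0.1,15,-0.25,-0.08,0.6],[0.1,15,-0.25,-0.08,0.6]], "newtons": 60}}

```text
time: 3.2
tool_pos: [693.7, -2.9, 42.8]
ee_rot: [[-0.997, 0.003, 0.079], [-0.079, -0.0, -0.997], [-0.003, -1.0, 0.001]]
wrist_force: [1.5, -1.0, 1.9]
gripper_width: 10.8
```

Run:
```python
from h import *
im,o=snap("wrist","w2");print(o["time"],np.array(o["joint_positions"]).round(2),o["tool_pos"],o["gripper_width"])
```

```text
3.2 [-0.1  0.7  1.5 -0.   1.   1.4] [693.7  -2.9  42.8] 10.770716405739572
```

View pics/w2.png

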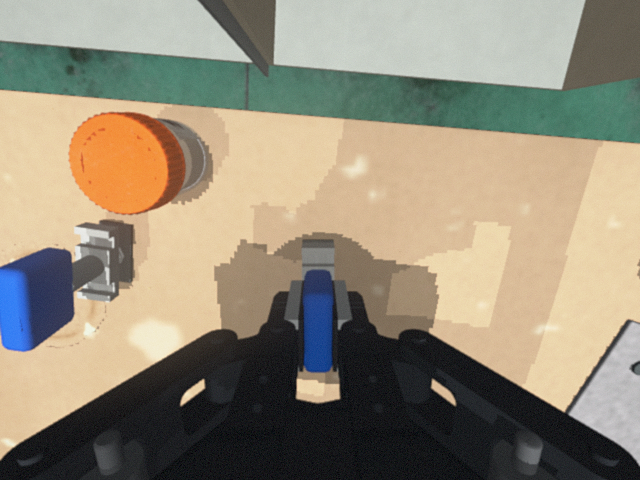

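Run:
```python
from h import *
o=env.get_obs();R=np.array(o["ee_rot"]);p=np.array(o["tool_pos"])
for px in ((318,280),(318,371),(318,240)):
    for z in (72,23):
        print(px,z,R.T@(plane("wrist",px,z,o)-p))
im=cv2.imread("pics/w2.png")[:,:,::-1].copy()
cv2.imwrite("pics/w2z.png",cv2.resize(im[225:390,270:370,::-1],None,fx=3.5,fy=3.5))
```

```text
(318, 280) 72 [-22.2 -29.4   1.5]
(318, 280) 23 [ 0.  19.6  1.6]
(318, 371) 72 [ 17.5 -29.5   1.5]
(318, 371) 23 [56.9 19.4  1.6]
(318, 240) 72 [-37.6 -29.3   1.5]
(318, 240) 23 [-22.   19.6   1.6]
```

View pics/w2z.png

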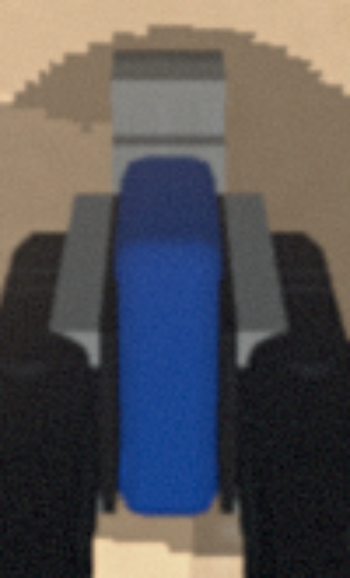

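Run:
```python
from h import *
im=cv2.imread("pics/top0.png")[:,:,::-1].copy()
print(plane("top",(482.5,249.5),7))
for c in blobs(im,(50,80,100),(75,255,255),500): print(cv2.contourArea(c),cv2.fitEllipse(c), plane("top",cv2.fitEllipse(c)[0],7))
cv2.imwrite("pics/topch.png",cv2.resize(im[200:330,400:560,::-1],None,fx=5,fy=4.6,interpolation=cv2.INTER_CUBIC)[:598])
```

```text
[ 573.9 -315.5    7. ]
1223.0 ((482.4574890136719, 248.85784912109375), (39.06490707397461, 39.90869903564453), 143.0093231201172) [ 575.4 -315.4    7. ]
```

View pics/topch.png

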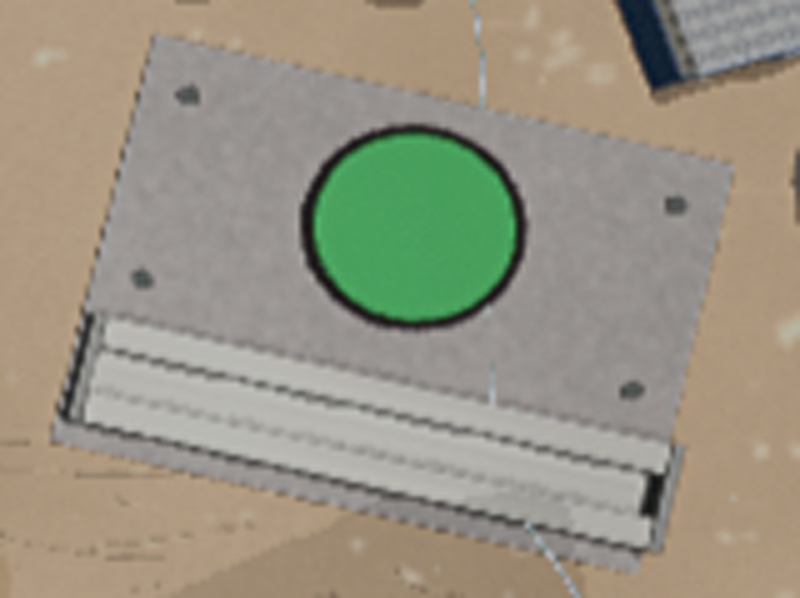

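Run:
```python
from h import *
go([473,-292,190],-0.226)
```

```text
turn option -1.2657
turn option 1.8759
shift cm [ 24.2 -14.8  27.1]  dist mm 392
```

Call:
{"name": "send_rows", "arguments": {"motion": [[0,-5,0,0,0.6],[0,-10,0,0,0.6],[3,-14.8,3,-0.18,0.6],[7,-14.8,7,-0.36,0.6],[11,-14.8,12,-0.54,0.6],[15,-14.8,16,-0.72,0.6],[19,-14.8,21,-0.9,0.6],[23,-14.8,26,-1.08,0.6]]}}

```text
time: 4.25
tool_pos: [488.7, -272.1, 189.4]
ee_rot: [[-0.41, -0.0, 0.912], [-0.912, 0.0, -0.41], [-0.0, -1.0, -0.0]]
wrist_force: [0.7, 0.4, -0.3]
gripper_width: 10.7
```

Run:
```python
from h import *
go([473,-292,190],-0.226)
```

```text
turn option -0.1964
turn option 2.9452
shift cm [ 2.5 -0.1 -0.6]  dist mm 25
```

Call:
{"name": "send_rows", "arguments": {"motion": [[1.5,0,-0.5,-0.18,0.6],[1.5,0,-0.5,-0.18,0.6],[1.5,0,-0.5,-0.18,0.6]]}}

```text
time: 4.62
tool_pos: [479.7, -281.8, 189.3]
ee_rot: [[-0.249, 0.0, 0.968], [-0.968, 0.001, -0.249], [-0.001, -1.0, 0.0]]
wrist_force: [-0.5, 0.4, -1.3]
gripper_width: 11.1
```

Run:
```python
from h import *
im,o=snap("wrist","w3");print(o["time"],np.array(o["joint_positions"]).round(2),o["tool_pos"],np.round(o["ee_rot"],3))
```

```text
4.625 [-0.7  0.3  1.7  0.   1.1 -0.4] [ 479.7 -281.8  189.3] [[-0.2  0.   1. ]
 [-1.   0.  -0.2]
 [-0.  -1.   0. ]]
```

View pics/w3.png

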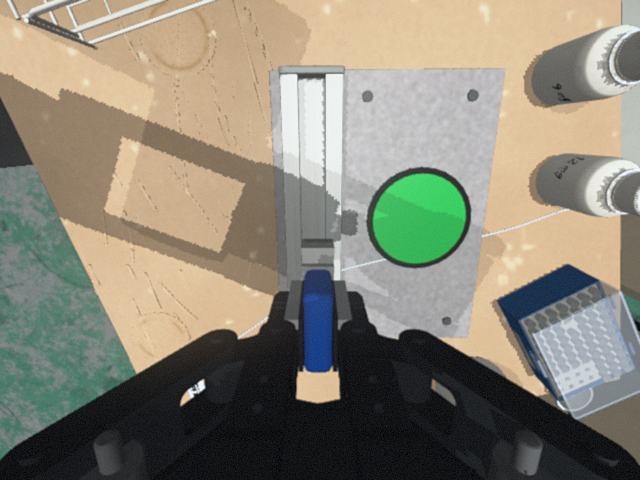

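Run:
```python
from h import *
im=cv2.imread("pics/w3.png")
cv2.imwrite("pics/w3z.png",cv2.resize(im[60:290,265:360],None,fx=2.6*2,fy=2.6,interpolation=cv2.INTER_CUBIC))
g=cv2.cvtColor(im,cv2.COLOR_BGR2GRAY)
for y in (90,120,150,220): print(y,list(g[y,270:352]))
```

```text
90 [np.uint8(159), np.uint8(179), np.uint8(185), np.uint8(183), np.uint8(181), np.uint8(180), np.uint8(180), np.uint8(177), np.uint8(175), np.uint8(172), np.uint8(187), np.uint8(232), np.uint8(240), np.uint8(239), np.uint8(238), np.uint8(237), np.uint8(239), np.uint8(240), np.uint8(239), np.uint8(238), np.uint8(239), np.uint8(238), np.uint8(240), np.uint8(240), np.uint8(240), np.uint8(242), np.uint8(239), np.uint8(198), np.uint8(185), np.uint8(215), np.uint8(224), np.uint8(221), np.uint8(219), np.uint8(224), np.uint8(228), np.uint8(238), np.uint8(240), np.uint8(240), np.uint8(239), np.uint8(238), np.uint8(240), np.uint8(242), np.uint8(239), np.uint8(238), np.uint8(240), np.uint8(238), np.uint8(239), np.uint8(240), np.uint8(240), np.uint8(238), np.uint8(240), np.uint8(241), np.uint8(235), np.uint8(195), np.uint8(161), np.uint8(164), np.uint8(231), np.uint8(242), np.uint8(239), np.uint8(240), np.uint8(240), np.uint8(241), np.uint8(239), np.uint8(239), np.uint8(240), np.uint8(241), np.uint8(240), np.uint8(239), np.uint8(241), np.uint8(241), np.uint8(241), np.uint8(239), np.uint8(225), n
[... 3138 characters left out ...]
int8(125), np.uint8(123), np.uint8(122), np.uint8(127), np.uint8(126), np.uint8(126), np.uint8(127), np.uint8(133), np.uint8(131), np.uint8(126), np.uint8(125), np.uint8(131), np.uint8(127), np.uint8(126), np.uint8(128), np.uint8(125), np.uint8(129), np.uint8(131), np.uint8(135), np.uint8(126), np.uint8(109), np.uint8(122), np.uint8(132), np.uint8(131), np.uint8(128), np.uint8(128), np.uint8(128), np.uint8(129), np.uint8(130), np.uint8(130), np.uint8(128), np.uint8(138), np.uint8(133), np.uint8(133), np.uint8(125), np.uint8(121), np.uint8(107), np.uint8(102), np.uint8(105), np.uint8(104), np.uint8(109), np.uint8(110), np.uint8(116), np.uint8(110), np.uint8(111), np.uint8(112), np.uint8(108)]
```

View pics/w3z.png

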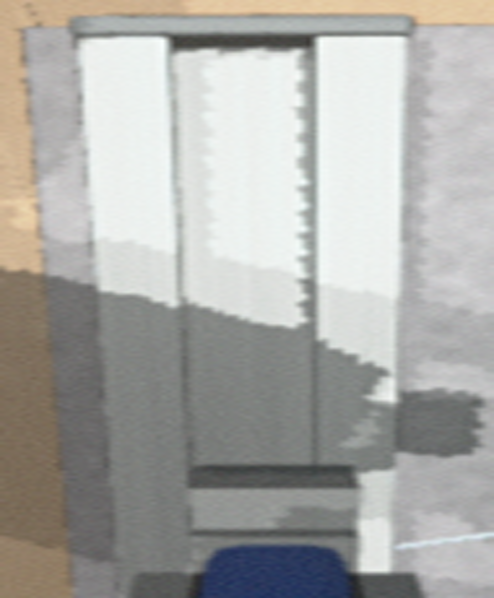

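```bash
cat > ch.py <<'E'
from h import *
E
python3 - <<'E'
from h import *
o=env.get_obs();R=np.array(o["ee_rot"]);p=np.array(o["tool_pos"])
P={}
for n,xs in {"Lin":(296.8,297.7,298.5),"Rin":(325.6,325.6,325.6),"Lout":(280.5,281.7,282.7),"Rout":(342.7,341.8,341.5)}.items():
    P[n]=np.array([plane("wrist",(x,y),30.5,o) for x,y in zip(xs,(90,120,150))])
    d=P[n][2]-P[n][0]; print(n,P[n][1],"dir yaw",np.arctan2(-d[1],-d[0]))
m=(P["Lin"]+P["Rin"]+P["Lout"]+P["Rout"])/4
d=m[0]-m[2]; print("mid",m,"yaw ych",np.arctan2(d[1],d[0]), np.linalg.norm(P["Lin"]-P["Rin"],axis=1), np.linalg.norm(P["Lout"]-P["Rout"],axis=1))
im=cv2.imread("pics/w3.png")[:,:,::-1].copy()
for c in blobs(im,(50,80,60),(75,255,255),2000): e=cv2.fitEllipse(c);print(e,plane("wrist",e[0],7,o))
print("cap end",plane("wrist",(312,67.5),30.5,o))
E
```

```text
Lin [ 484.1 -196.3   30.5] dir yaw 1.3328586755704817
Rin [ 507.1 -202.2   30.5] dir yaw 1.3270069941218077
Lout [ 471.  -193.    30.5] dir yaw 1.3278319641013154
Rout [ 520.4 -205.6   30.5] dir yaw 1.3200933118838596
mid [[ 501.4 -176.5   30.5]
 [ 495.6 -199.3   30.5]
 [ 489.7 -223.2   30.5]] yaw ych 1.3269480741131203 [23.9 23.7 23.6] [51.5 51.  51.1]
((419.0168762207031, 218.04580688476562), (87.76322174072266, 96.33596801757812), 55.8058967590332) [ 575.5 -314.     7. ]
cap end [ 506.1 -160.2   30.5]
```

Run:
```python
from h import *
go([484.2,-240.2,85],-0.244)
```

```text
turn option -0.0063
turn option 3.1353
shift cm [-4.1 10.4 -0.6]  dist mm 112
```

Call:
{"name": "send_rows", "arguments": {"motion": [[-4.1,4,-0.6,-0.006,0.6],[-4.1,8,-0.6,-0.006,0.6],[-4.1,10.4,-0.6,-0.006,0.6],[-4.1,10.4,-0.6,-0.006,0.6]]}}

```text
time: 5.18
tool_pos: [482.8, -239.4, 83.6]
ee_rot: [[-0.24, -0.004, 0.971], [-0.971, 0.003, -0.24], [-0.002, -1.0, -0.004]]
wrist_force: [-0.8, 0.3, -0.8]
gripper_width: 11.3
```

Run:
```python
from h import *
im,o=snap("wrist","w4");print(o["time"],o["tool_pos"],o["wrist_force"])
cv2.imwrite("pics/w4z.png",cv2.resize(im[100:400,230:400,::-1],None,fx=2,fy=2,interpolation=cv2.INTER_CUBIC))
go([484.2,-240.2,85],-0.244)
```

```text
5.175 [ 482.8 -239.4   83.6] [-0.8  0.3 -0.8]
turn option 0.0018
turn option -3.1398
shift cm [-0. -0.  0.]  dist mm 0
```

View pics/w4z.png

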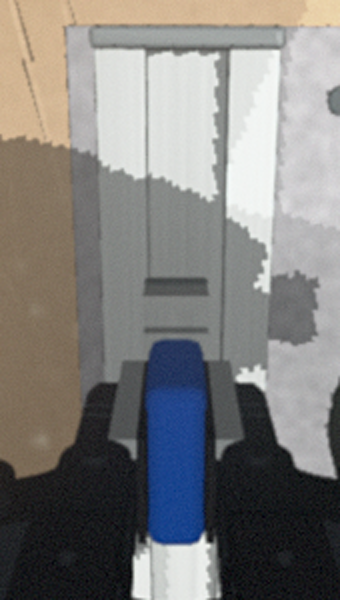

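Run:
```python
from h import *
im,o=snap("wrist","w5");print(o["time"],o["tool_pos"],o["wrist_force"])
g=cv2.cvtColor(im,cv2.COLOR_RGB2GRAY)
cv2.imwrite("pics/w5z.png",cv2.resize(im[100:400,230:400,::-1],None,fx=2,fy=2,interpolation=cv2.INTER_CUBIC))
for y in (150,180,210,225,245): print(y,' '.join(map(str,g[y,292:352])))
o2=env.get_obs();print(o2["tool_pos"])
```

```text
5.225 [ 483.8 -240.3   84.9] [-0.5  0.4 -0.3]
150 227 226 227 224 223 226 228 231 197 157 206 227 227 226 221 225 223 226 224 225 225 225 224 223 221 225 224 227 226 225 224 224 223 223 224 226 227 228 229 225 223 222 228 224 173 139 141 139 122 124 190 229 228 228 229 227 228 228 228 233
180 224 226 225 225 225 225 227 229 204 156 201 224 226 225 224 222 223 222 225 225 220 220 222 223 224 221 224 224 223 220 218 220 222 224 223 224 226 227 224 223 221 218 187 170 149 138 137 129 131 211 243 246 243 244 243 243 244 243 243 243
210 130 135 136 134 136 136 134 139 135 113 112 128 134 136 136 133 133 134 135 139 131 134 130 135 133 136 135 137 132 137 131 136 131 131 134 134 137 137 135 139 137 132 138 142 138 136 132 117 115 132 139 147 160 150 134 160 218 230 229 225
225 131 135 132 136 134 134 134 137 134 122 109 122 130 130 132 130 134 130 132 133 133 129 130 130 133 132 133 133 132 130 126 133 133 129 129 136 133 134 130 131 132 135 131 135 138 137 127 106 121 138 136 139 132 134 137 138 138 132 138 138
245 132 130 132 134 133 131 132 134 135 115 93 84 86 88 84 83 86 83 91 86 89 87 89 89 88 81 88 90 89 86 88 87 90 87 84 89 86 86 86 86 82 95 123 134 134 130 119 102 124 136 135 136 134 136 135 135 136 133 134 134
[ 484.4 -241.    85.8]
```

View pics/w5z.png

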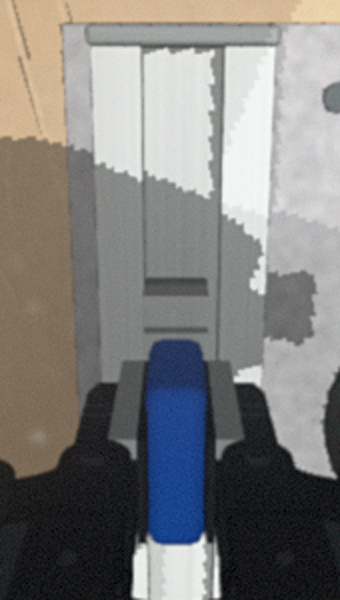

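Call:
{"name": "send_rows", "arguments": {"motion": [[0,0,0.16,0,0.6],[0,0,0.16,0,0.6],[0,1.5,0.16,0,0.6],[0,3,0.16,0,0.6],[0,3,0.16,0,0.6],[0,3,0.16,0,0.6]]}}

```text
time: 6.02
tool_pos: [484.9, -241.7, 54.9]
ee_rot: [[-0.24, -0.001, 0.971], [-0.971, 0.001, -0.24], [-0.0, -1.0, -0.001]]
wrist_force: [0.0, 0.4, -1.4]
gripper_width: 10.8
```

Run:
```python
from h import *
im,o=snap("wrist","w6");print(o["time"],o["tool_pos"],o["wrist_force"],o["gripper_width"])
cv2.imwrite("pics/w6z.png",cv2.resize(im[100:400,230:400,::-1],None,fx=2,fy=2,interpolation=cv2.INTER_CUBIC))
```

```text
6.025 [ 484.9 -241.7   54.9] [ 0.   0.4 -1.4] 10.829857096257266
```

View pics/w6z.png

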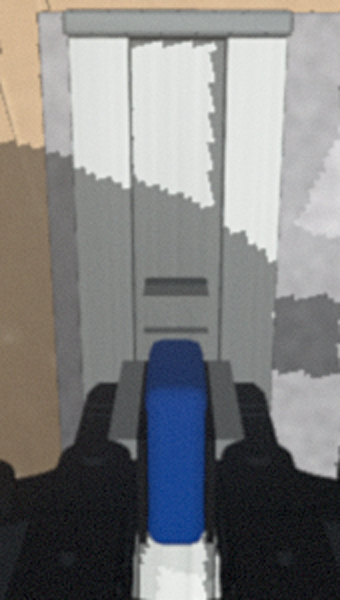

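Call:
{"name": "send_rows", "arguments": {"motion": [[0,0.5,0,0,0.6],[0,1.0,0,0,0.6],[0,1.3,0,0,0.6],[0,1.45,0,0,0.6],[0,1.45,0,0,0.6],[0,1.45,0,0,0.6]]}}

```text
time: 6.82
tool_pos: [485.7, -242.2, 41.4]
ee_rot: [[-0.24, 0.001, 0.971], [-0.971, -0.001, -0.24], [0.0, -1.0, 0.001]]
wrist_force: [-0.1, -0.6, 7.0]
gripper_width: 11.3
```

Call:
{"name": "send_rows", "arguments": {"motion": [[0,0.05,0,0.1,0.6],[0,0.05,0,0.28,0.6],[0,0.05,0,0.46,0.6],[0,0.05,0,0.64,0.6],[0,0.05,0,0.82,0.6],[0,0.05,0,1.0,0.6],[0,0.05,0,1.18,0.6],[0,0.05,0,1.36,0.6]]}}

```text
time: 7.82
tool_pos: [486.2, -242.5, 41.1]
ee_rot: [[-0.999, 0.002, -0.037], [0.037, -0.001, -0.999], [-0.002, -1.0, 0.001]]
wrist_force: [0.1, -0.2, 6.7]
gripper_width: 11.2
```

Call:
{"name": "send_rows", "arguments": {"motion": [[0,0,0,0.15,0.6],[0,0,0,0.21,0.6],[0,0,0,0.21,0.6],[0,0,0,0.21,0.6]]}}

```text
time: 8.32
tool_pos: [486.1, -242.5, 41.0]
ee_rot: [[-0.971, 0.002, -0.239], [0.239, -0.001, -0.971], [-0.002, -1.0, 0.001]]
wrist_force: [0.9, -0.3, 7.4]
gripper_width: 10.9
```

Run:
```python
from h import *
im,o=snap("wrist","w7");print(o["time"],o["tool_pos"],o["wrist_force"],np.arctan2(o["ee_rot"][1][2],o["ee_rot"][0][2]))
cv2.imwrite("pics/w7z.png",im[:,:,::-1])
```

```text
8.325 [ 486.1 -242.5   41. ] [ 0.9 -0.3  7.4] -1.8125509467654264
```

View pics/w7z.png

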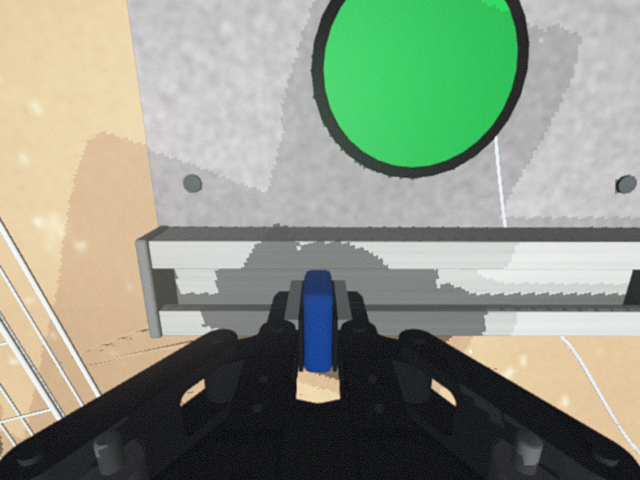

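Call:
{"name": "send_rows", "arguments": {"motion": [[0,-0.3,0,0,0.6],[0,-0.55,0,0,0.6],[0,-0.55,0,0,0.6],[0,-0.55,0,0,0.6]]}}

```text
time: 8.88
tool_pos: [486.0, -242.4, 46.1]
ee_rot: [[-0.971, 0.002, -0.239], [0.239, -0.001, -0.971], [-0.002, -1.0, 0.001]]
wrist_force: [2.6, -1.9, 4.7]
gripper_width: 11.0
```

Call:
{"name": "send_rows", "arguments": {"motion": [[0,0,0,0,4],[0,0,0,0,4],[0,0,0,0,4],[0,-4,0,0,4],[0,-8,0,0,4],[0,-12,0,0,5],[0,-12,0,0,5],[0,-12,0,0,5]]}}

```text
time: 9.88
tool_pos: [484.5, -241.3, 165.2]
ee_rot: [[-0.971, -0.001, -0.239], [0.239, 0.001, -0.971], [0.001, -1.0, -0.0]]
wrist_force: [-1.0, 0.1, -0.5]
gripper_width: 50.1
```

Run:
```python
from h import *
im,o=snap("wrist","w8");print(o["time"],o["tool_pos"],o["wrist_force"])
nuttop(im,o,z=76)
t,_=snap("top");s,_=snap("side")
a=np.vstack([cv2.resize(s[280:420,250:450],(700,490)) ])
cv2.imwrite("pics/s8.png",a[:,:,::-1])
c1=[c for c in blobs(t,(105,120,80),(125,255,255),15)];c2=blobs(s,(105,120,80),(125,255,255),15)
for c in c1:print("top",cv2.minAreaRect(c)[0])
for c in c2:print("side",cv2.minAreaRect(c)[0])
```

```text
9.875 [ 484.5 -241.3  165.2] [-1.   0.1 -0.5]
nut px [318. 224.] ctr [ 495.5 -246.1   76. ] size [ 9.2 12.6] long-axis yaw -0.236 tool rel cm [-1.2  8.9  0.2]
top (293.8606872558594, 193.5327911376953)
top (456.5, 293.5)
side (489.37176513671875, 435.3365173339844)
side (305.0, 320.0)
side (370.5, 234.0)
```

View pics/w8.png

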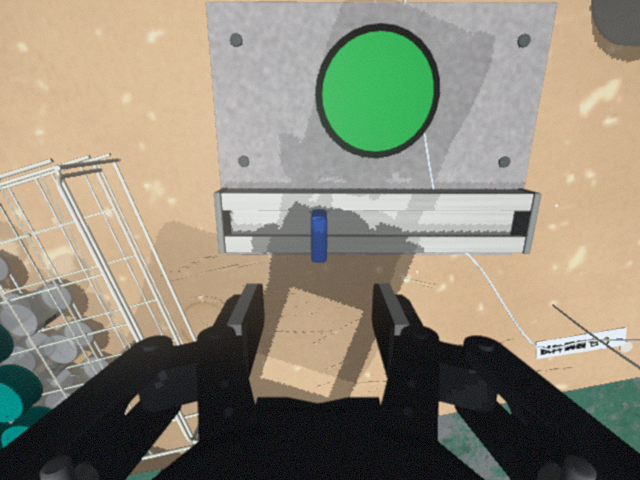

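View pics/s8.png

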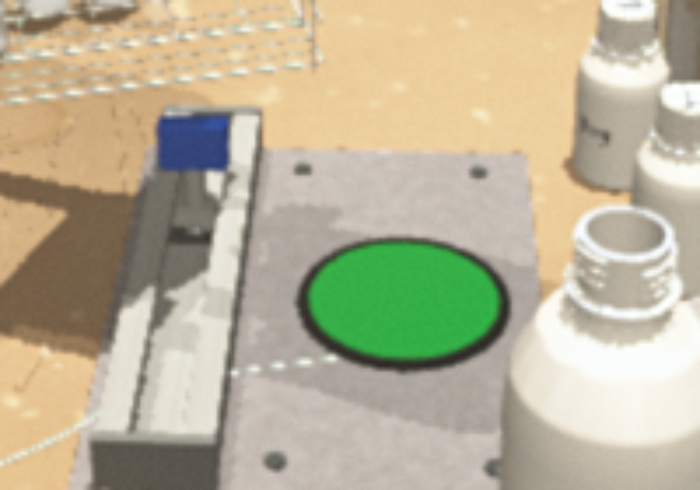

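Run:
```python
from h import *
print(tri([ray("top",(456.5,293.5)),ray("side",(305,320))]))
print("L",tri([ray("top",(293.86,193.53)),ray("side",(370.5,234))]))
go([693.5,112.5,190],0.043+np.pi/2)
o=env.get_obs();print(o["joint_positions"])
```

```text
(array([ 479.5, -242.8,   62.6]), [np.float64(6.285327869002201), np.float64(6.285327869002168)])
L (array([695.1, 113.8,  57.4]), [np.float64(0.043837316545533814), np.float64(0.0438373165456589)])
turn option 2.8569
turn option -0.2847
shift cm [-11.9  -2.6 -39.4]  dist mm 412
[-0.6  0.3  1.7  0.   1.1  1.2]
```

Call:
{"name": "send_rows", "arguments": {"motion": [[-2,-2.5,-6,-0.16,5],[-11.9,-2.5,-39.4,-0.16,5],[-11.9,-2.5,-39.4,-0.16,5],[-11.9,-2.5,-39.4,-0.16,5],[-11.9,-2.5,-39.4,-0.16,5],[-11.9,-2.5,-39.4,-0.16,5],[-11.9,-2.5,-39.4,-0.16,5],[-11.9,-2.5,-39.4,-0.16,5]]}}

```text
time: 11.02
tool_pos: [695.4, 115.4, 188.8]
ee_rot: [[-0.997, -0.002, -0.078], [0.078, 0.001, -0.997], [0.002, -1.0, -0.001]]
wrist_force: [-0.4, -0.4, 0.5]
gripper_width: 49.9
```

Call:
{"name": "send_rows", "arguments": {"motion": [[0,0,0,0,5],[0,0,0,0,5]]}}

```text
time: 11.28
tool_pos: [694.1, 110.9, 190.3]
ee_rot: [[-0.997, -0.002, -0.083], [0.083, -0.0, -0.997], [0.002, -1.0, 0.0]]
wrist_force: [-0.6, -0.1, 1.0]
gripper_width: 49.9
```

Run:
```python
from h import *
im,o=snap("wrist","w9");print(o["time"],o["tool_pos"],np.arctan2(o["ee_rot"][1][2],o["ee_rot"][0][2]))
nuttop(im,o)
t,_=snap("top");s,_=snap("side")
for c in blobs(t,(105,120,80),(125,255,255),15):print("top",cv2.minAreaRect(c)[0])
for c in blobs(s,(105,120,80),(125,255,255),15):print("side",cv2.minAreaRect(c)[0])
```

```text
11.275 [694.1 110.9 190.3] -1.6537640339394275
nut px [314. 229.] ctr [693.9 112.8  72. ] size [10.3 33.5] long-axis yaw -0.081 tool rel cm [ 0.  11.8 -0.2]
top (457.3940734863281, 288.4764404296875)
top (293.8197021484375, 193.9835968017578)
side (499.5086364746094, 434.3534240722656)
side (304.5, 320.0)
side (370.5, 234.0)
```

View pics/w9.png

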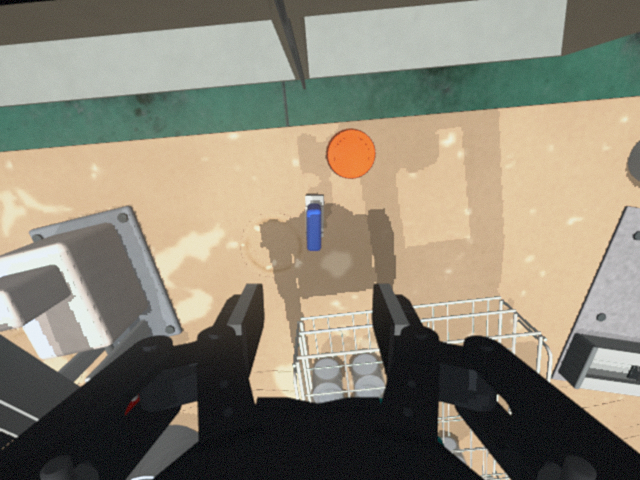

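Call:
{"name": "send_rows", "arguments": {"motion": [[0,5,-0.3,0,5],[0,10,-0.3,0,5],[0,14,-0.3,0,5],[0,14.85,-0.3,0,5],[0,14.85,-0.3,0,5],[0,14.85,-0.3,0,0.6],[0,14.85,-0.3,0,0.6],[0,14.85,-0.3,0,0.6]]}}

```text
time: 12.42
tool_pos: [696.4, 115.4, 43.8]
ee_rot: [[-0.997, 0.003, -0.082], [0.082, 0.0, -0.997], [-0.003, -1.0, -0.001]]
wrist_force: [0.5, 1.0, 1.6]
gripper_width: 11.1
```

Run:
```python
from h import *
print(tri([ray("top",(457.4,288.5)),ray("side",(304.5,320))]))
im,o=snap("wrist","w10");print(o["time"],o["tool_pos"],o["gripper_width"])
cv2.imwrite("pics/w10z.png",im[200:400,200:440,::-1])
# target: second nut at t=-50
yb=np.array([0.2415,0.970]); a=np.array([486.0,-242.4])-100*yb; print(a)
go([a[0],a[1],190],-0.244)
```

```text
(array([ 484.4, -244.1,   63.4]), [np.float64(0.33194203490458324), np.float64(0.33194203490470287)])
12.425 [696.4 115.4  43.8] 11.094159203579803
[ 461.9 -339.4]
turn option -1.4084
turn option 1.7332
shift cm [ 19.6 -14.7  47.2]  dist mm 532
```

View pics/w10z.png

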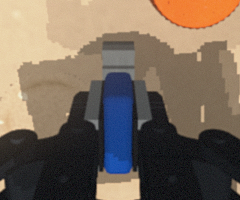

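Call:
{"name": "send_rows", "arguments": {"motion": [[0,-5,0,0,0.6],[0,-10,0,0,0.6],[2,-14.7,5,-0.18,0.6],[4,-14.7,10,-0.36,0.6],[6,-14.7,15,-0.54,0.6],[8,-14.7,20,-0.72,0.6],[10,-14.7,25,-0.9,0.6],[12.5,-14.7,30,-1.08,0.6]]}}

```text
time: 13.48
tool_pos: [545.3, -174.8, 189.4]
ee_rot: [[-0.537, 0.0, 0.844], [-0.844, -0.0, -0.537], [-0.0, -1.0, 0.0]]
wrist_force: [0.3, -0.6, -0.9]
gripper_width: 11.0
```

Run:
```python
from h import *
print(env.get_obs()["tool_pos"]);go([461.9,-339.4,190],-0.244)
```

```text
[ 545.3 -174.8  189.4]
turn option -0.3227
turn option 2.8188
shift cm [18.4 -0.1  1.8]  dist mm 185
```

Call:
{"name": "send_rows", "arguments": {"motion": [[6,0,0.6,-0.16,0.6],[12,0,1.2,-0.32,0.6],[17,0,1.8,-0.32,0.6],[17,0,1.8,-0.32,0.6],[17,0,1.8,-0.32,0.6],[17,0,1.8,-0.32,0.6]]}}

```text
time: 14.22
tool_pos: [469.6, -324.7, 189.2]
ee_rot: [[-0.249, -0.0, 0.969], [-0.969, 0.001, -0.249], [-0.001, -1.0, -0.0]]
wrist_force: [0.4, 0.7, -0.3]
gripper_width: 10.8
```

Run:
```python
from h import *
print(env.get_obs()["tool_pos"]);go([461.9,-339.4,85],-0.244)
```

```text
[ 469.6 -324.7  189.2]
turn option -0.0075
turn option 3.1341
shift cm [ 1.6 10.4 -0.4]  dist mm 105
```

Call:
{"name": "send_rows", "arguments": {"motion": [[1.6,4,-0.4,-0.008,0.6],[1.6,8,-0.4,-0.008,0.6],[1.6,10.4,-0.4,-0.008,0.6],[1.6,10.4,-0.4,-0.008,0.6],[1.6,10.4,-0.4,-0.008,0.6]]}}

```text
time: 14.85
tool_pos: [462.4, -340.3, 86.2]
ee_rot: [[-0.241, 0.001, 0.97], [-0.97, -0.001, -0.241], [0.0, -1.0, 0.001]]
wrist_force: [0.6, -0.1, -0.2]
gripper_width: 10.8
```

Run:
```python
from h import *
im,o=snap("wrist","w11");print(o["time"],o["tool_pos"],o["wrist_force"])
g=cv2.cvtColor(im,cv2.COLOR_RGB2GRAY)
cv2.imwrite("pics/w11z.png",cv2.resize(im[100:400,230:400,::-1],None,fx=2,fy=2,interpolation=cv2.INTER_CUBIC))
for y in (210,225,236,245): print(y,' '.join(map(str,g[y,285:352])))
```

```text
14.85 [ 462.4 -340.3   86.2] [ 0.6 -0.1 -0.2]
210 131 128 131 128 133 134 134 131 130 131 121 104 126 134 131 132 139 135 135 134 132 138 135 134 135 137 138 138 137 139 137 137 137 137 135 132 132 137 141 141 143 142 139 139 138 141 138 138 119 111 128 144 156 163 172 197 222 225 220 221 219 218 217 215 212 212 213
225 130 128 127 128 129 136 134 127 133 128 118 98 119 127 130 131 131 133 128 131 130 127 131 132 131 135 135 135 136 136 137 135 134 134 130 133 132 135 132 139 140 140 136 138 136 137 139 134 108 118 133 137 131 131 131 130 138 138 138 134 136 135 131 131 134 134 134
236 128 129 131 124 127 127 133 128 129 132 119 97 110 127 124 130 129 131 129 130 127 125 126 133 129 131 130 135 135 132 134 134 132 131 132 130 127 128 134 136 138 136 136 138 134 133 138 132 106 118 136 135 132 130 133 128 132 135 134 134 135 131 134 129 132 129 130
245 129 128 127 124 126 129 131 131 130 129 124 106 106 121 127 129 124 108 89 80 85 86 85 83 87 92 84 88 86 84 89 83 85 88 90 85 85 88 90 87 88 85 81 88 89 90 86 87 90 115 130 131 127 130 128 128 130 134 134 131 132 134 129 128 132 129 131
```

View pics/w11z.png

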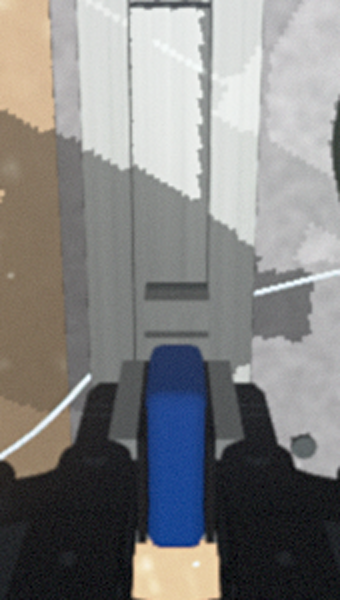

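Call:
{"name": "send_rows", "arguments": {"motion": [[0,0,-0.16,0,0.6],[0,0,-0.16,0,0.6],[0,1.5,-0.16,0,0.6],[0,3.1,-0.16,0,0.6],[0,3.1,-0.16,0,0.6],[0,3.1,-0.16,0,0.6]]}}

```text
time: 15.65
tool_pos: [459.5, -339.9, 53.8]
ee_rot: [[-0.243, -0.001, 0.97], [-0.97, 0.001, -0.243], [-0.001, -1.0, -0.001]]
wrist_force: [0.6, -0.0, -2.6]
gripper_width: 10.8
```

Run:
```python
from h import *
im,o=snap("wrist","w12");print(o["time"],o["tool_pos"],o["wrist_force"],o["gripper_width"])
cv2.imwrite("pics/w12z.png",cv2.resize(im[100:400,230:400,::-1],None,fx=2,fy=2,interpolation=cv2.INTER_CUBIC))
```

```text
15.65 [ 459.5 -339.9   53.8] [ 0.6 -0.  -2.6] 10.837376401369662
```

View pics/w12z.png

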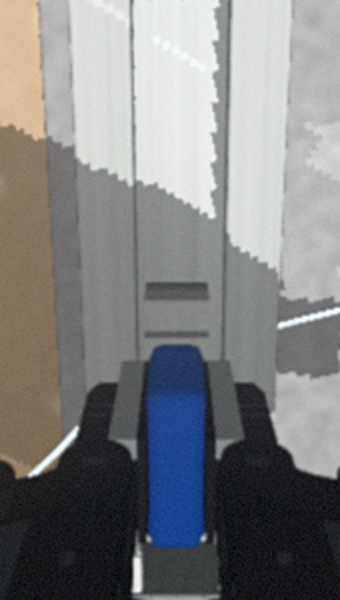

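Call:
{"name": "send_rows", "arguments": {"motion": [[0,0,0.1,0,0.6],[0,0.5,0.1,0,0.6],[0,0.9,0.1,0,0.6],[0,1.2,0.1,0,0.6],[0,1.35,0.1,0,0.6],[0,1.35,0.1,0,0.6],[0,1.35,0.1,0,0.6]]}}

```text
time: 16.58
tool_pos: [461.5, -341.0, 41.5]
ee_rot: [[-0.243, 0.002, 0.97], [-0.97, -0.001, -0.243], [0.001, -1.0, 0.002]]
wrist_force: [-0.1, 0.5, 7.7]
gripper_width: 11.2
```

Call:
{"name": "send_rows", "arguments": {"motion": [[0,0.05,0,0.1,0.6],[0,0.05,0,0.28,0.6],[0,0.05,0,0.46,0.6],[0,0.05,0,0.64,0.6],[0,0.05,0,0.82,0.6],[0,0.05,0,1.0,0.6],[0,0.05,0,1.18,0.6],[0,0.05,0,1.36,0.6]]}}

```text
time: 17.58
tool_pos: [461.9, -341.6, 41.3]
ee_rot: [[-0.999, 0.002, -0.04], [0.04, -0.002, -0.999], [-0.002, -1.0, 0.002]]
wrist_force: [-0.3, -1.9, 7.7]
gripper_width: 11.0
```

Call:
{"name": "send_rows", "arguments": {"motion": [[0,0,0,0.15,0.6],[0,0,0,0.21,0.6],[0,0,0,0.21,0.6],[0,0,0,0.21,0.6]]}}

```text
time: 18.08
tool_pos: [461.6, -341.4, 41.1]
ee_rot: [[-0.97, 0.002, -0.242], [0.242, -0.002, -0.97], [-0.002, -1.0, 0.001]]
wrist_force: [0.1, -1.6, 7.6]
gripper_width: 11.1
```

Run:
```python
from h import *
im,o=snap("wrist","w13");print(o["time"],o["tool_pos"],o["wrist_force"],np.arctan2(o["ee_rot"][1][2],o["ee_rot"][0][2]))
```

```text
18.075 [ 461.6 -341.4   41.1] [ 0.1 -1.6  7.6] -1.8149990228514248
```

View pics/w13.png

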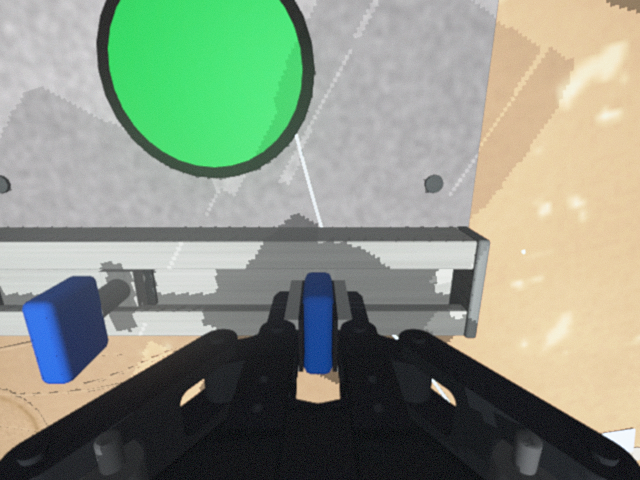

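Call:
{"name": "send_rows", "arguments": {"motion": [[0,-0.3,0,0,0.6],[0,-0.55,0,0,0.6],[0,-0.55,0,0,0.6],[0,-0.55,0,0,0.6],[0,-0.55,0,0,4],[0,-0.55,0,0,4],[0,-0.55,0,0,4],[0,-2,0,0,4]]}}

```text
time: 19.12
tool_pos: [459.6, -339.3, 59.5]
ee_rot: [[-0.97, -0.003, -0.242], [0.242, 0.002, -0.97], [0.003, -1.0, -0.002]]
wrist_force: [-1.0, -0.3, 0.4]
gripper_width: 40.0
```

Call:
{"name": "send_rows", "arguments": {"motion": [[0,-5,0,0,5],[0,-10,0,0,5],[0,-15,0,0,5],[0,-17,0,0,5],[0,-17,0,0,5],[0,-17,0,0,5]]}}

```text
time: 19.88
tool_pos: [460.1, -339.8, 229.5]
ee_rot: [[-0.97, -0.001, -0.242], [0.242, 0.001, -0.97], [0.001, -1.0, -0.001]]
wrist_force: [-0.9, 1.1, -0.2]
gripper_width: 49.7
```

Run:
```python
from h import *
im,o=snap("wrist","w14");print(o["time"],o["tool_pos"],np.array(o["joint_positions"]).round(2))
s,_=snap("side","s14")
cv2.imwrite("pics/s14z.png",cv2.resize(s[280:420,250:450,::-1],(700,490)))
```

```text
19.875 [ 460.1 -339.8  229.5] [-0.8  0.3  1.6  0.   1.2  1.1]
```

View pics/w14.png

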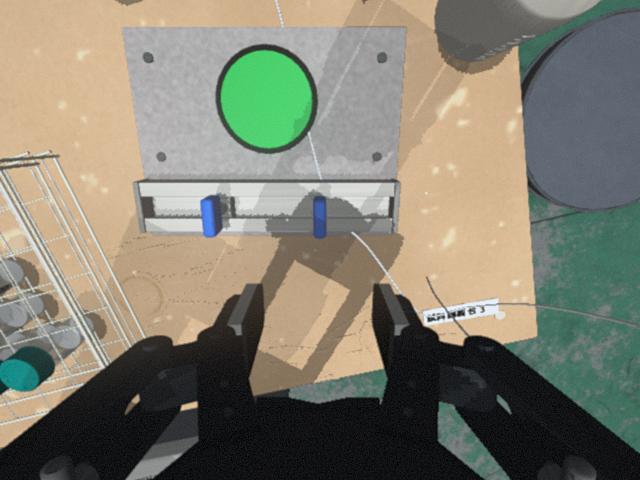

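View pics/s14z.png

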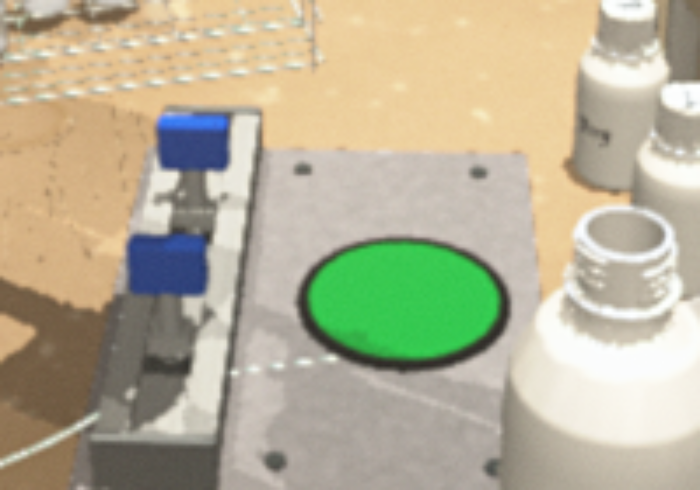

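Run:
```python
from h import *
t,_=snap("top","t15")
cv2.imwrite("pics/t15z.png",cv2.resize(t[170:370,140:260,::-1],None,fx=3,fy=3,interpolation=cv2.INTER_CUBIC))
for n,px,z in (("cup rim",(202,326.5),70),("handle tip",(163.5,327),52),("paddleL",(188,277),64),("paddleR",(216,272.5),64)): print(n,plane("top",px,z))
```

```text
cup rim [403.2 310.   70. ]
handle tip [401.4 398.   52. ]
paddleL [510.1 343.6  64. ]
paddleR [519.8 282.7  64. ]
```

View pics/t15z.png

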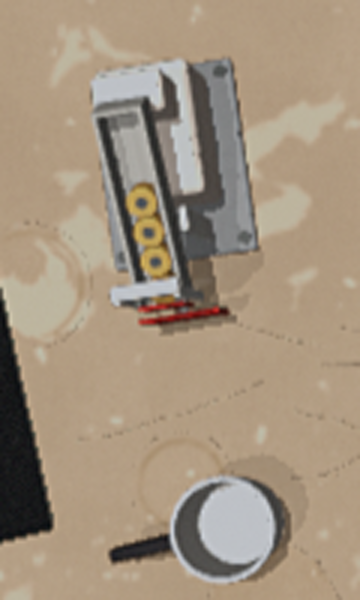

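Run:
```python
from h import *
t=cv2.imread("pics/t15.png")[:,:,::-1].copy()
c=plane("top",(215,347),70); tip=plane("top",(177.3,355),60); print(c,tip)
d=tip-c; hy=np.arctan2(d[1],d[0]); print("handle yaw",hy,np.hypot(*d[:2]))
g=c[:2]+65*np.array([np.cos(hy),np.sin(hy)]);print(g)
go([g[0],g[1],190],hy-np.pi/2)
```

```text
[359.4 281.4  70. ] [341.6 364.6  60. ]
handle yaw 1.7815132102588458 85.08875436960395
[345.8 345. ]
turn option -2.0257
turn option 1.1159
shift cm [ 27.6   4.  -63.7]  dist mm 695
```

Call:
{"name": "send_rows", "arguments": {"motion": [[2.2,0,-5,-0.17,6],[4.4,0,-10,-0.34,6],[6.6,0,-15.3,-0.51,6],[8.8,0,-20.4,-0.68,6],[11,0,-25.5,-0.85,6],[13.3,0,-30.6,-1.02,6],[15.5,0,-35.7,-1.19,6],[17.8,0,-41,-1.36,6]]}}

```text
time: 21.02
tool_pos: [386.3, 102.0, 229.8]
ee_rot: [[-0.435, -0.001, 0.901], [-0.901, 0.0, -0.435], [0.0, -1.0, -0.001]]
wrist_force: [0.9, 0.2, 0.6]
gripper_width: 59.5
```

Run:
```python
from h import *
print(env.get_obs()["tool_pos"]);go([345.8,345,190],0.21)
```

```text
[386.3 102.  229.8]
turn option -0.6599
turn option 2.4817
shift cm [-20.1   4.  -14.2]  dist mm 250
```

Call:
{"name": "send_rows", "arguments": {"motion": [[-5,0,-3,-0.17,6],[-10,0,-6,-0.34,6],[-15,0,-10,-0.51,6],[-18.5,0,-14,-0.66,6],[-18.5,0,-14,-0.66,6],[-18.5,0,-14,-0.66,6],[-18.5,0,-14,-0.66,6]]}}

```text
time: 21.9
tool_pos: [342.9, 326.9, 230.0]
ee_rot: [[0.201, -0.001, 0.98], [-0.98, -0.001, 0.201], [0.001, -1.0, -0.001]]
wrist_force: [0.2, -0.6, 1.0]
gripper_width: 59.8
```

Run:
```python
from h import *
im,o=snap("wrist","w16");print(o["time"],o["tool_pos"],np.round(o["ee_rot"],3),np.array(o["joint_positions"]).round(2))
```

```text
21.9 [342.9 326.9 230. ] [[ 0.2 -0.   1. ]
 [-1.  -0.   0.2]
 [ 0.  -1.  -0. ]] [ 0.6  0.2  1.8 -0.   1.2  0.4]
```

View pics/w16.png

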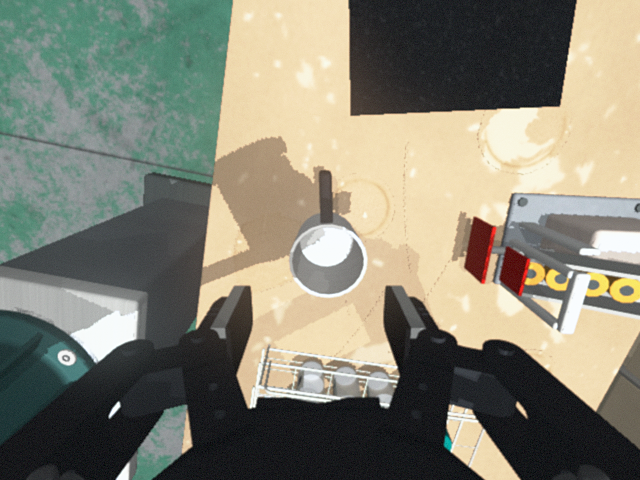

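Run:
```python
from h import *
im=cv2.imread("pics/w16.png")
cv2.imwrite("pics/w16z.png",cv2.resize(im[150:310,270:390],None,fx=3.7,fy=3.7,interpolation=cv2.INTER_CUBIC))
o=env.get_obs();R=np.array(o["ee_rot"]);p=np.array(o["tool_pos"])
g=cv2.cvtColor(im,cv2.COLOR_BGR2GRAY)
for y in (180,190,200,210): print(y,' '.join(map(str,g[y,312:340])))
h=cv2.cvtColor(im,cv2.COLOR_BGR2HSV)
```

```text
180 224 220 189 161 157 151 132 96 80 84 86 90 90 85 88 93 89 86 75 121 192 204 206 203 206 219 216 218
190 153 152 156 152 156 155 153 111 78 81 79 87 89 83 92 88 86 85 75 109 195 211 203 198 195 193 205 220
200 155 156 155 155 157 154 152 118 81 74 77 74 78 84 77 74 77 77 73 81 105 125 134 134 135 136 147 156
210 156 154 158 155 155 158 159 149 106 77 76 74 81 78 81 81 78 76 75 77 119 182 189 153 131 135 150 156
```

View pics/w16z.png

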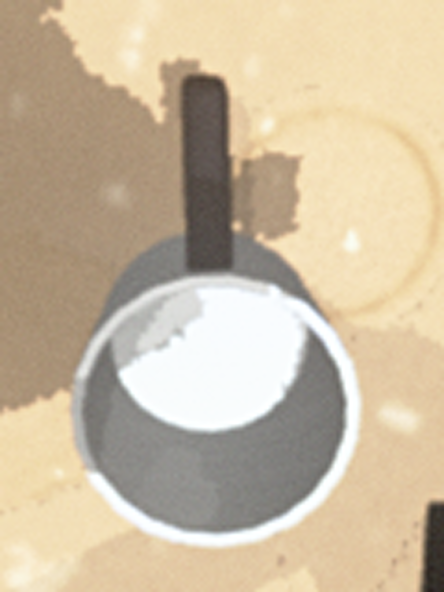

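Run:
```python
from h import *
o=env.get_obs();R=np.array(o["ee_rot"]);p=np.array(o["tool_pos"]);print(p)
c=plane("wrist",(329.05,261.1),70,o); t=plane("wrist",(325.2,171.5),64,o)
print(c,t,np.linalg.norm((t-c)[:2])); d=t-c; hy=np.arctan2(d[1],d[0]);print("hy",hy)
for q in (c,t): print("tool",(R.T@(q-p)))
off=R@np.array([0,0,-1.5])
g=c+65*np.array([np.cos(hy),np.sin(hy),0])+off;print(g)
go([g[0],g[1],33],hy-np.pi/2)
```

```text
[343.1 326.9 230.1]
[362.  285.1  70. ] [341.  367.1  64. ] 84.68778933659415
hy 1.8218375994623415
tool [ 44.7 160.1  10.2]
tool [-39.9 166.1   6.1]
[344.4 347.8  70. ]
turn option -0.0485
turn option 3.0931
shift cm [-2.  19.7  0.6]  dist mm 198
```

Call:
{"name": "send_rows", "arguments": {"motion": [[-2,6,0.6,-0.048,5],[-2,12,0.6,-0.048,5],[-2,17,0.6,-0.048,5],[-2,19.6,0.6,-0.048,5],[-2,19.6,0.6,-0.048,5],[-2,19.6,0.6,-0.048,0.6],[-2,19.6,0.6,-0.048,0.6],[-2,19.6,0.6,-0.048,0.6]], "newtons": 100}}

```text
time: 22.95
tool_pos: [345.5, 349.6, 35.9]
ee_rot: [[0.251, 0.002, 0.968], [-0.968, 0.002, 0.251], [-0.001, -1.0, 0.003]]
wrist_force: [0.4, -1.4, 6.3]
gripper_width: 10.4
```

Run:
```python
from h import *
im,o=snap("wrist","w17");print(o["time"],o["tool_pos"],o["gripper_width"],o["wrist_force"])
t,_=snap("top","t17")
cv2.imwrite("pics/t17z.png",cv2.resize(t[170:370,140:260,::-1],None,fx=3,fy=3,interpolation=cv2.INTER_CUBIC))
```

```text
22.95 [345.5 349.6  35.9] 10.409601189905702 [ 0.4 -1.4  6.3]
```

View pics/w17.png

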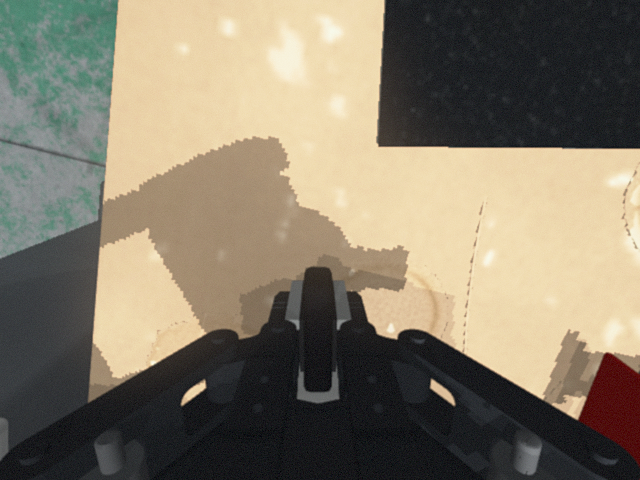

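Run:
```python
from h import *
im=cv2.imread("pics/w16.png")
cv2.imwrite("pics/w16d.png",cv2.resize(im[180:350,450:640],None,fx=3.5,fy=3.5,interpolation=cv2.INTER_CUBIC))
```

```text
(no output)
```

View pics/w16d.png

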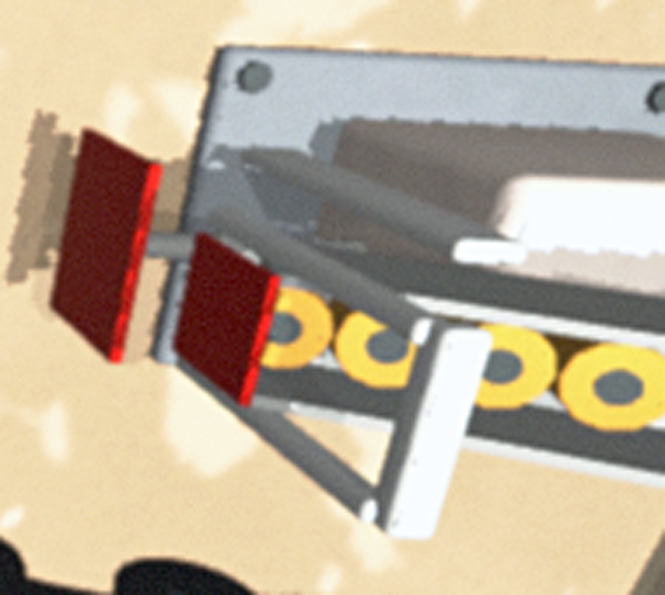

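View pics/t17z.png

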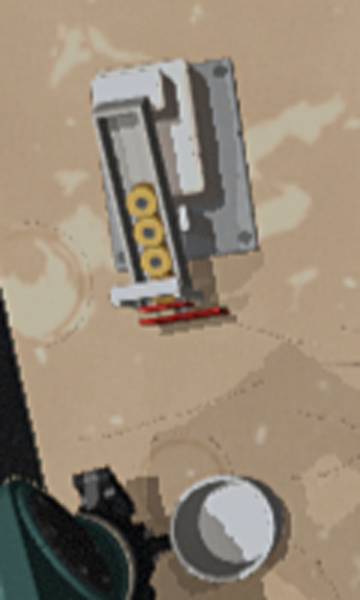

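```bash
cat >> h.py <<'E'
def obs_of(p,yawz):
    c,s=np.cos(yawz),np.sin(yawz); z=np.array([c,s,0.]);y=np.array([0,0,-1.]);x=np.cross(y,z)
    return dict(tool_pos=np.array(p),ee_rot=np.column_stack([x,y,z]))
E
python3 - <<'E'
from h import *
o=obs_of([343.0,326.9,230.05],np.arctan2(.201,.98)); R=o["ee_rot"];print(R)
off=R@np.array([0,0,-1.5])
a=plane("wrist",(492,227.7),64,o)+off;b=plane("wrist",(481.1,282.3),64,o)+off
print(a,b,np.linalg.norm(a-b)); d=a-b; al=np.arctan2(d[1],d[0]); print("push yaw",al-np.pi/2, "mid",(a+b)/2)
# top: red mask edge
t=cv2.imread("pics/t17.png")[:,:,::-1].copy()
for px in ((187,277.5),(216,273.5)): print(plane("top",px,64))
# white frame bar top z=161 in top view and wrist
print("frame top",plane("top",(140+112/3,170+296/3),161),plane("top",(140+180/3,170+290/3),161))
f=[plane("wrist",(450+x/3.5,180+y/3.5),161,o)+off for x,y in ((440,330),(388,530),(490,333),(430,535))];print(np.array(f))
E
```

```text
[[ 0.2  0.   1. ]
 [-1.   0.   0.2]
 [ 0.  -1.   0. ]]
[505.9 347.1  64. ] [514.9 291.1  64. ] 56.74320182620709
push yaw 0.15988831782436375 mid [510.4 319.1  64. ]
[509.  345.7  64. ]
[517.7 282.7  64. ]
frame top [523.7 342.3 161. ] [527.6 296.6 161. ]
[[516.7 343.2 161. ]
 [524.9 299.4 161. ]
 [526.5 344.5 161. ]
 [533.8 300.  161. ]]
```

Run:
```python
from h import *
print(env.get_obs()["tool_pos"]); go([377.5,294.3,52],1.73)
```

```text
[345.5 349.6  35.9]
turn option -1.4766
turn option 1.665
shift cm [ 6.2 -1.6  1.7]  dist mm 66
```

Call:
{"name": "send_rows", "arguments": {"motion": [[0,-1.0,0,0,0.6],[0,-1.8,0,0,0.6],[1,-1.8,0.3,-0.14,0.6],[2,-1.8,0.6,-0.3,0.6],[3,-1.8,0.9,-0.46,0.6],[4,-1.8,1.2,-0.62,0.6],[5,-1.8,1.4,-0.78,0.6],[6,-1.8,1.7,-0.94,0.6]]}}

```text
time: 24.05
tool_pos: [376.0, 294.9, 52.9]
ee_rot: [[0.931, 0.0, 0.364], [-0.364, 0.0, 0.931], [0.0, -1.0, 0.0]]
wrist_force: [-0.2, -0.1, -1.6]
gripper_width: 10.7
```

Call:
{"name": "send_rows", "arguments": {"motion": [[0,0,0,-0.16,0.6],[0,0,0,-0.32,0.6],[0,0,0,-0.48,0.6],[0,0,0,-0.54,0.6],[0,0,0,-0.54,0.6],[0,0,0,-0.54,0.6]]}}

```text
time: 24.8
tool_pos: [375.9, 295.2, 52.6]
ee_rot: [[0.987, 0.0, -0.16], [0.16, 0.0, 0.987], [0.0, -1.0, 0.0]]
wrist_force: [-0.3, 0.6, -2.1]
gripper_width: 10.6
```

Run:
```python
from h import *
im,o=snap("wrist","w18");print(o["time"],o["tool_pos"],o["gripper_width"],o["wrist_force"],np.arctan2(o["ee_rot"][1][2],o["ee_rot"][0][2]))
t,_=snap("top","t18");s,_=snap("side","s18")
a=cv2.resize(t[170:370,130:270,::-1],None,fx=2.9,fy=2.9,interpolation=cv2.INTER_CUBIC)
b=cv2.resize(s[140:280,200:350,::-1],None,fx=2.5,fy=2.5,interpolation=cv2.INTER_CUBIC)
c=np.zeros((580,a.shape[1]+b.shape[1],3),np.uint8);c[:a.shape[0],:a.shape[1]]=a;c[:b.shape[0],a.shape[1]:]=b
cv2.imwrite("pics/ts18.png",c)
```

```text
24.8 [375.9 295.2  52.6] 10.649724940826724 [-0.3  0.6 -2.1] 1.731936595442039
```

View pics/ts18.png

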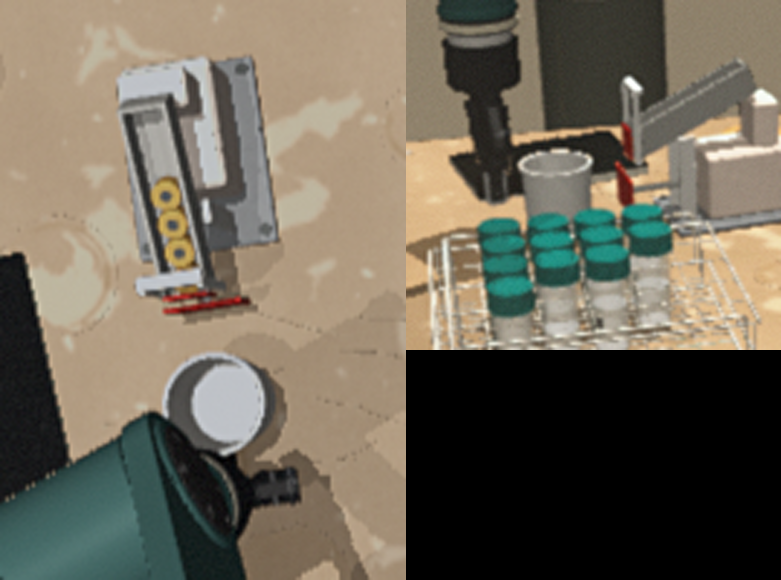

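View pics/w18.png

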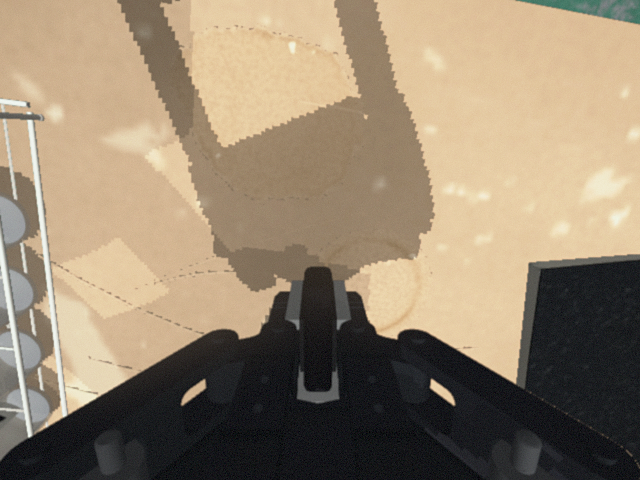

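Run:
```python
from h import *
u=np.array([np.cos(.159),np.sin(.159)]);v=np.array([-u[1],u[0]])
t=cv2.imread("pics/t18.png")
cv2.imwrite("pics/t18p.png",cv2.resize(t[255:350,165:250],None,fx=6,fy=6,interpolation=cv2.INTER_CUBIC))
p=np.array([375.9,295.2]);
for n,px,z in (("cup",(204.8,309),87),("padL",(130+162/2.9,170+310/2.9),64),("padR",(130+250/2.9,170+302/2.9),64),("sp",(130+180/2.9,170+252/2.9),100),("sp3",(130+166/2.9,170+192/2.9),115)):
    q=plane("top",px,z)[:2]; print(n,q,"along %.1f lat %.1f"%((q-p)@u,(q-p)@v))
```

```text
cup [441.1 301. ] along 65.3 lat -4.5
padL [510.4 348.2] along 141.2 lat 31.1
padR [516.3 282.2] along 136.5 lat -35.1
sp [551.6 327.1] along 178.5 lat 3.7
sp3 [594.3 334.6] along 221.9 lat 4.3
```

View pics/t18p.png

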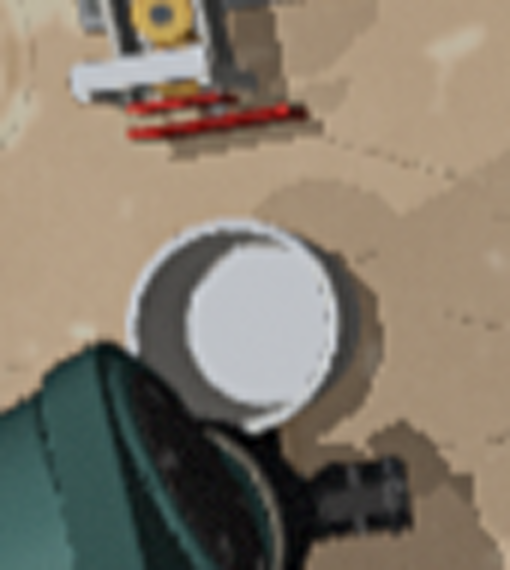

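Call:
{"name": "send_rows", "arguments": {"motion": [[0,0.7,0.2,0,0.6],[0,1.35,0.4,0,0.6],[1,1.35,0.4,0,0.6],[2,1.35,0.4,0,0.6],[3,1.35,0.4,0,0.6],[3,1.35,0.4,0,0.6],[3,1.35,0.4,0,0.6]]}}

```text
time: 25.82
tool_pos: [404.7, 303.8, 38.8]
ee_rot: [[0.987, -0.001, -0.161], [0.161, -0.0, 0.987], [-0.001, -1.0, -0.0]]
wrist_force: [0.3, -0.1, -2.3]
gripper_width: 10.5
```

Run:
```python
from h import *
o=env.get_obs();print(o["time"],o["tool_pos"],o["wrist_force"])
t,_=snap("top","t19")
a=cv2.resize(t[250:350,150:260,::-1],None,fx=6,fy=6,interpolation=cv2.INTER_CUBIC)
cv2.imwrite("pics/t19z.png",a)
s,_=snap("side","s19")
cv2.imwrite("pics/s19z.png",cv2.resize(s[140:260,200:360,::-1],None,fx=4,fy=4,interpolation=cv2.INTER_CUBIC))
```

```text
25.825 [404.7 303.8  38.8] [ 0.3 -0.1 -2.3]
```

View pics/t19z.png

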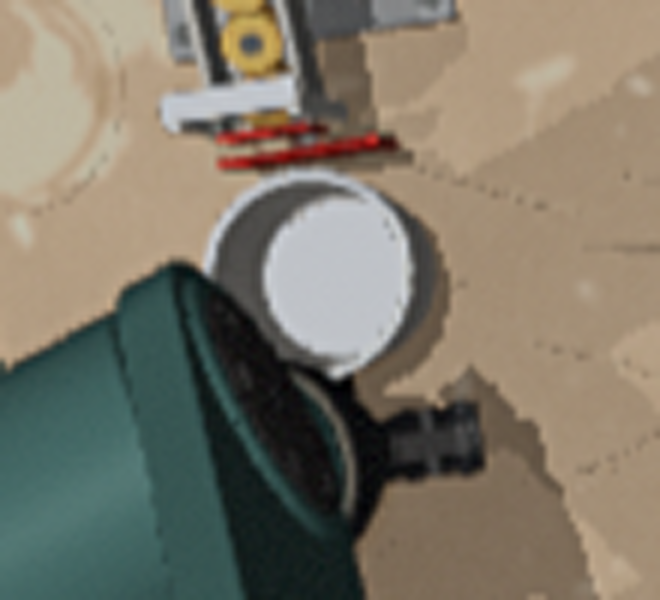

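View pics/s19z.png

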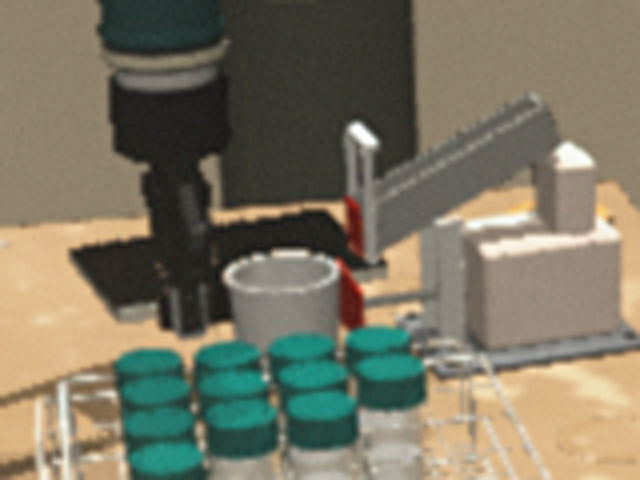

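Call:
{"name": "send_rows", "arguments": {"motion": [[0.5,0,0,0,0.6],[1,0,0,0,0.6],[1.5,0,0,0,0.6],[2,0,0,0,0.6],[2.4,0,0,0,0.6],[2.4,0,0,0,0.6],[2.4,0,0,0,0.6]]}}

```text
time: 26.8
tool_pos: [427.5, 307.4, 38.4]
ee_rot: [[0.987, -0.002, -0.161], [0.161, -0.001, 0.987], [-0.002, -1.0, -0.0]]
wrist_force: [-5.0, -0.6, -4.1]
gripper_width: 10.3
```

Run:
```python
from h import *
o=env.get_obs();print(o["time"],o["tool_pos"],o["wrist_force"],np.array(o["wrist_force"])[:2]@np.array([.987,.158]))
t,_=snap("top","t20")
a=cv2.resize(t[250:350,150:260,::-1],None,fx=5,fy=5,interpolation=cv2.INTER_CUBIC)
cv2.imwrite("pics/t20z.png",a)
s,_=snap("side","s20")
cv2.imwrite("pics/s20z.png",cv2.resize(s[140:260,200:360,::-1],None,fx=4,fy=4,interpolation=cv2.INTER_CUBIC))
```

```text
26.8 [427.5 307.4  38.4] [-5.  -0.6 -4.1] -5.070665695829991
```

View pics/t20z.png

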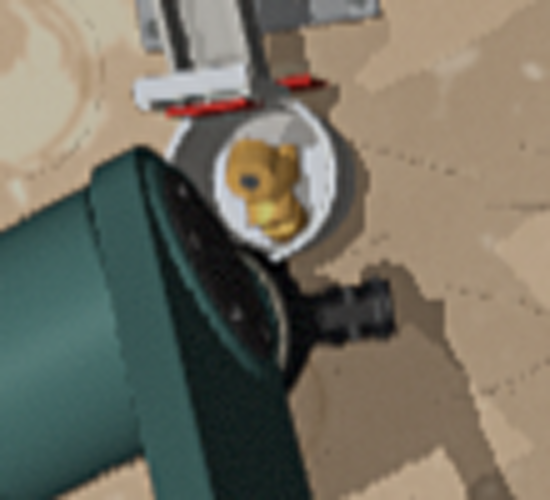

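View pics/s20z.png

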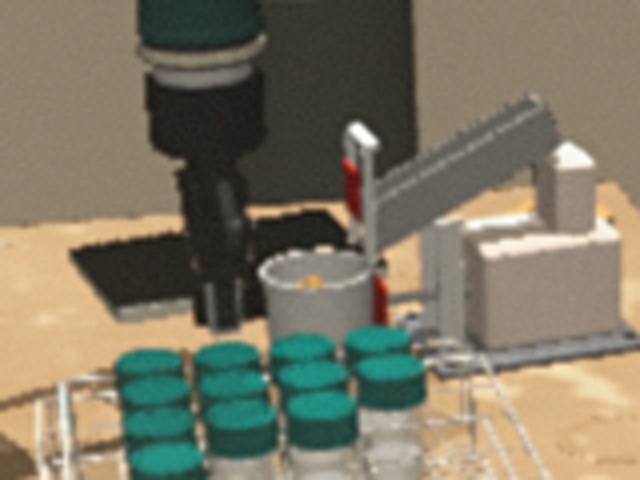

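Call:
{"name": "send_rows", "arguments": {"motion": [[0.1,0,0,0,0.6],[0.1,0,0,0,0.6],[0.1,0,0,0,0.6],[0.1,0,0,0,0.6],[0.1,0,0,0,0.6],[0.1,0,0,0,0.6]]}}

```text
time: 27.65
tool_pos: [429.5, 308.0, 38.9]
ee_rot: [[0.987, -0.0, -0.162], [0.162, 0.0, 0.987], [-0.0, -1.0, 0.0]]
wrist_force: [-3.9, -1.1, -5.4]
gripper_width: 10.7
```

Run:
```python
from h import *
o=env.get_obs();print(o["time"],o["tool_pos"],o["wrist_force"])
t,_=snap("top","t21")
a=cv2.resize(t[190:310,170:230,::-1],None,fx=5,fy=5,interpolation=cv2.INTER_CUBIC)
cv2.imwrite("pics/t21z.png",a)
```

```text
27.65 [429.5 308.   38.9] [-3.9 -1.1 -5.4]
```

View pics/t21z.png

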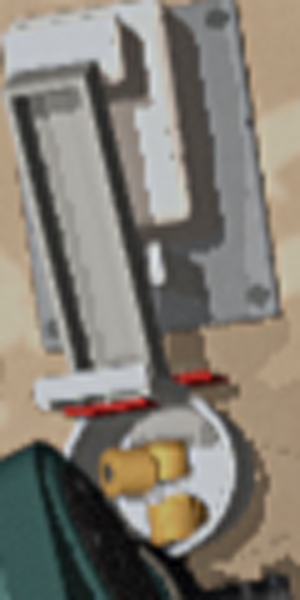

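Call:
{"name": "send_rows", "arguments": {"motion": [[0,0,0,0,0.6],[0,0,0,0,0.6],[-1,0,0,0,0.6],[-2,0,0,0,0.6],[-3.5,0,0,0,0.6],[-5,0,0,0,0.6],[-5,0,0,0,0.6],[-5,0,0,0,0.6]]}}

```text
time: 28.7
tool_pos: [381.0, 300.4, 39.1]
ee_rot: [[0.987, 0.002, -0.162], [0.162, 0.001, 0.987], [0.002, -1.0, 0.001]]
wrist_force: [0.1, -0.1, -3.2]
gripper_width: 10.3
```

Run:
```python
from h import *
o=env.get_obs();print(o["time"],o["tool_pos"],o["wrist_force"])
t,_=snap("top","t22")
a=cv2.resize(t[230:340,165:245,::-1],None,fx=5.4,fy=5.4,interpolation=cv2.INTER_CUBIC)
cv2.imwrite("pics/t22z.png",a)
s,_=snap("side","s22")
cv2.imwrite("pics/s22z.png",cv2.resize(s[140:260,200:360,::-1],None,fx=4,fy=4,interpolation=cv2.INTER_CUBIC))
```

```text
28.7 [381.  300.4  39.1] [ 0.1 -0.1 -3.2]
```

View pics/t22z.png

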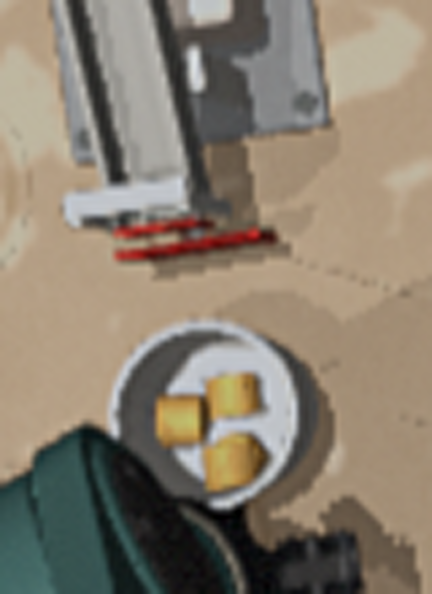

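View pics/s22z.png

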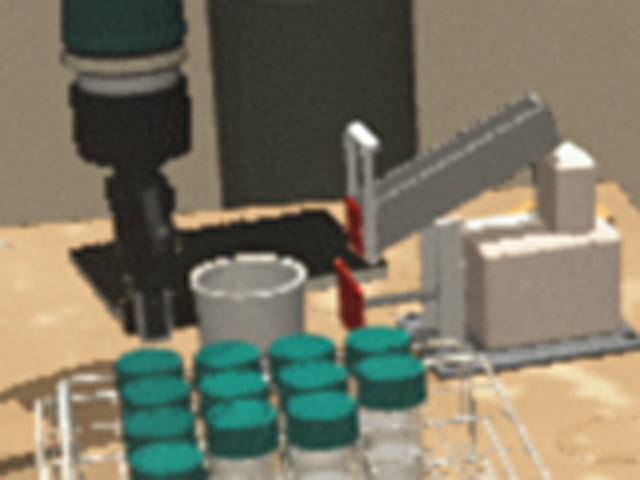

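Call:
{"name": "send_rows", "arguments": {"motion": [[0,-1,0,0,0.6],[0,-2,0,0.1,0.6],[-0.5,-3,0,0.22,0.6],[-0.5,-3,0,0.36,0.6],[-0.5,-3,0,0.5,0.6],[-0.5,-3,0,0.64,0.6],[-0.5,-3,0,0.78,0.6],[-0.5,-3,0,0.78,0.6]]}}

```text
time: 29.8
tool_pos: [375.8, 299.3, 69.4]
ee_rot: [[0.816, 0.001, 0.578], [-0.578, 0.001, 0.816], [0.0, -1.0, 0.001]]
wrist_force: [0.2, 1.1, -4.5]
gripper_width: 10.4
```

Run:
```python
from h import *
o=env.get_obs();print(o["time"],o["tool_pos"],o["wrist_force"])
t,_=snap("top","t23")
a=cv2.resize(t[230:350,165:275,::-1],None,fx=4.9,fy=4.9,interpolation=cv2.INTER_CUBIC)
cv2.imwrite("pics/t23z.png",a)
```

```text
29.8 [375.8 299.3  69.4] [ 0.2  1.1 -4.5]
```

View pics/t23z.png

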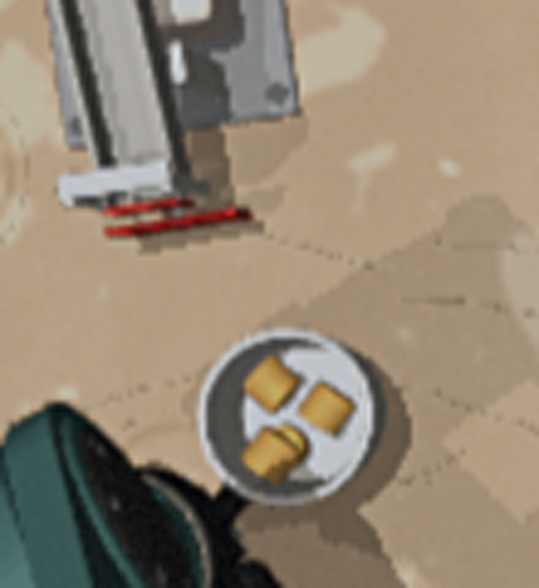

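Run:
```python
from h import *
im=cv2.imread("pics/w14.png")[:,:,::-1].copy()
o=obs_of([460.1,-339.8,229.5],np.arctan2(-.97,-.242)); off=o["ee_rot"]@np.array([0,0,-1.5])
for c in blobs(im,(50,80,60),(75,255,255),2000): e=cv2.fitEllipse(c);print(e[0],plane("wrist",e[0],7,o)+off)
t=cv2.imread("pics/t15.png")[:,:,::-1].copy()
for c in blobs(t,(50,80,100),(75,255,255),500): print(plane("top",cv2.fitEllipse(c)[0],7))
n1=np.array([486,-242.4]);n2=np.array([461.6,-341.4]);d=(n1-n2)/np.linalg.norm(n1-n2);x=np.array([d[1],-d[0]])
for P in ((575.5,-314),(575.4,-315.4)): print(x@(np.array(P)-n2), d@(np.array(P)-n2))
go([588,-252,200],-0.244)
```

```text
(266.07049560546875, 98.72960662841797) [ 577.7 -312.4    7. ]
[ 575.3 -315.3    7. ]
104.03369489608623 53.860563738862176
104.27162540949261 52.47731066339474
turn option 1.1997
turn option -1.9419
shift cm [ 49.1 -13.1 -32.8]  dist mm 605
```

Call:
{"name": "send_rows", "arguments": {"motion": [[0,-2,0,0,0.6],[0,-5,0,0,0.6],[0,-9,0,0,0.6],[0,-12.5,0,0,0.6],[1.5,-13.1,-1,0.04,0.6],[4,-13.1,-2.7,0.1,0.6],[7,-13.1,-4.7,0.17,0.6],[10,-13.1,-6.7,0.24,0.6]]}}

```text
time: 30.85
tool_pos: [418.2, 185.6, 200.1]
ee_rot: [[0.655, 0.0, 0.756], [-0.756, 0.0, 0.655], [0.0, -1.0, 0.0]]
wrist_force: [0.2, -0.0, -3.4]
gripper_width: 10.1
```

Run:
```python
from h import *
o=env.get_obs();print(o["time"],o["tool_pos"],o["wrist_force"]);go([594.7,-251.9,200],-0.244)
```

```text
30.85 [418.2 185.6 200.1] [ 0.2 -0.  -3.4]
turn option 0.9583
turn option -2.1833
shift cm [ 44.6   0.  -15.3]  dist mm 472
```

Call:
{"name": "send_rows", "arguments": {"motion": [[3.4,0,-1.2,0.08,0.6],[6.8,0,-2.4,0.16,0.6],[10.2,0,-3.6,0.24,0.6],[13.6,0,-4.8,0.32,0.6],[17,0,-6,0.4,0.6],[20.4,0,-7.2,0.48,0.6],[23.8,0,-8.4,0.56,0.6],[27.2,0,-9.4,0.64,0.6]]}}

```text
time: 31.85
tool_pos: [524.9, -81.8, 199.9]
ee_rot: [[0.073, -0.0, 0.997], [-0.997, 0.0, 0.073], [-0.0, -1.0, -0.0]]
wrist_force: [0.8, 0.8, -3.1]
gripper_width: 10.2
```

Run:
```python
from h import *
o=env.get_obs();print(o["time"],o["tool_pos"],o["wrist_force"]);go([594.7,-251.9,200],-0.244)
```

```text
31.85 [524.9 -81.8 199.9] [ 0.8  0.8 -3.1]
turn option 0.317
turn option -2.8246
shift cm [17.5 -0.   5.7]  dist mm 184
```

Call:
{"name": "send_rows", "arguments": {"motion": [[3,0,1,0.07,0.6],[6,0,2,0.14,0.6],[9,0,3,0.2,0.6],[12,0,4,0.26,0.6],[14.5,0,5,0.3,0.6],[16.5,0,5.7,0.31,0.6],[16.5,0,5.7,0.31,0.6],[16.5,0,5.7,0.31,0.6]]}}

```text
time: 32.85
tool_pos: [593.1, -240.2, 199.5]
ee_rot: [[-0.234, -0.001, 0.972], [-0.972, 0.001, -0.234], [-0.001, -1.0, -0.001]]
wrist_force: [-0.0, 0.3, -3.5]
gripper_width: 10.3
```

Run:
```python
from h import *
o=env.get_obs();print(o["time"],o["tool_pos"],o["wrist_force"]);go([594.7,-251.9,70],-0.244)
t,_=snap("top","t24");cv2.imwrite("pics/t24z.png",cv2.resize(t[170:330,390:560,::-1],None,fx=3.7,fy=3.7,interpolation=cv2.INTER_CUBIC))
```

```text
32.85 [ 593.1 -240.2  199.5] [-0.   0.3 -3.5]
turn option 0.0082
turn option -3.1334
shift cm [ 1.1 12.9  0.5]  dist mm 130
```

View pics/t24z.png

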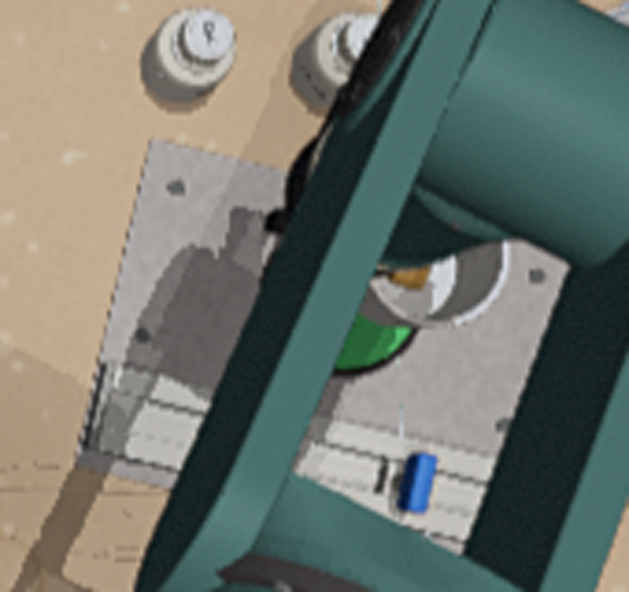

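Call:
{"name": "send_rows", "arguments": {"motion": [[1.1,2,0.5,0.008,0.6],[1.1,5,0.5,0.008,0.6],[1.1,8,0.5,0.008,0.6],[1.1,11,0.5,0.008,0.6],[1.1,12.9,0.5,0.008,0.6],[1.1,12.9,0.5,0.008,0.6],[1.1,12.9,0.5,0.008,0.6]]}}

```text
time: 33.78
tool_pos: [596.8, -253.3, 71.6]
ee_rot: [[-0.242, 0.001, 0.97], [-0.97, -0.001, -0.242], [0.0, -1.0, 0.001]]
wrist_force: [0.1, -0.4, -2.1]
gripper_width: 10.7
```

Run:
```python
from h import *
o=env.get_obs();print(o["time"],o["tool_pos"],o["wrist_force"]);go([594.7,-251.9,43],-0.244)
s,_=snap("side","s25");cv2.imwrite("pics/s25z.png",cv2.resize(s[240:420,260:460,::-1],None,fx=3.3,fy=3.3,interpolation=cv2.INTER_CUBIC))
```

```text
33.775 [ 596.8 -253.3   71.6] [ 0.1 -0.4 -2.1]
turn option -0.0008
turn option 3.1408
shift cm [-0.1  2.9 -0.2]  dist mm 29
```

View pics/s25z.png

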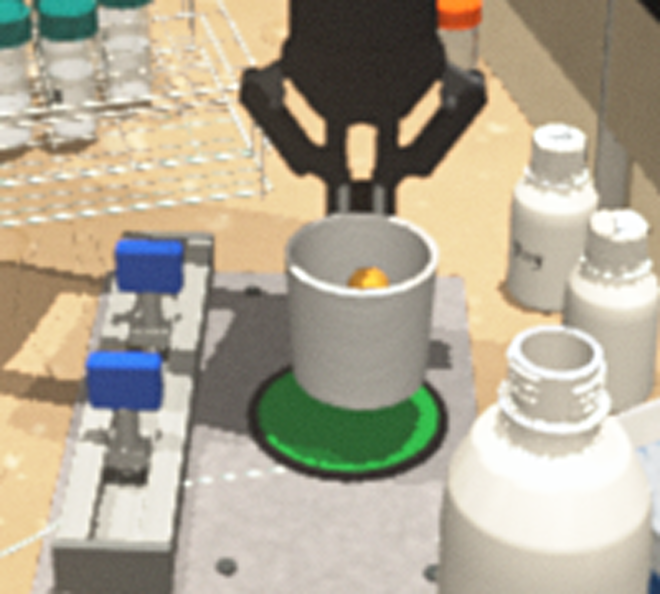

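Run:
```python
from h import *
print(plane("side",(369.7,317.3),105.6))
# pad in the side view
print(plane("side",(260+347/3.3,240+413/3.3),7))
s=cv2.imread("pics/side0.png")[:,:,::-1].copy()
for c in blobs(s,(50,150,100),(70,255,255),400): e=cv2.fitEllipse(c);print(e,plane("side",e[0],7))
print(proj("side",[576,-314.7,7]),proj("side",[576,-314.7,105.6]))
```

```text
[ 581.1 -324.8  105.6]
[ 576.2 -317.5    7. ]
((365.0154724121094, 365.3270263671875), (32.16083526611328, 53.47629928588867), 92.03604125976562) [ 575.9 -317.9    7. ]
[364.6 364.2] [365.1 314.4]
```

Call:
{"name": "send_rows", "arguments": {"motion": [[-0.15,0.5,-0.2,0,0.6],[-0.3,1.2,-0.4,0,0.6],[-0.3,1.9,-0.4,0,0.6],[-0.3,2.3,-0.4,0,0.6],[-0.3,2.5,-0.4,0,0.6],[-0.3,2.5,-0.4,0,0.6],[-0.3,2.5,-0.4,0,0.6]]}}

```text
time: 34.7
tool_pos: [593.1, -249.2, 46.0]
ee_rot: [[-0.243, 0.0, 0.97], [-0.97, -0.0, -0.243], [0.0, -1.0, 0.0]]
wrist_force: [0.4, 0.5, -2.8]
gripper_width: 10.4
```

Run:
```python
from h import *
o=env.get_obs();print(o["time"],o["tool_pos"],o["wrist_force"])
s,_=snap("side","s26");cv2.imwrite("pics/s26z.png",cv2.resize(s[240:420,260:460,::-1],None,fx=3.3,fy=3.3,interpolation=cv2.INTER_CUBIC))
```

```text
34.7 [ 593.1 -249.2   46. ] [ 0.4  0.5 -2.8]
```

View pics/s26z.png

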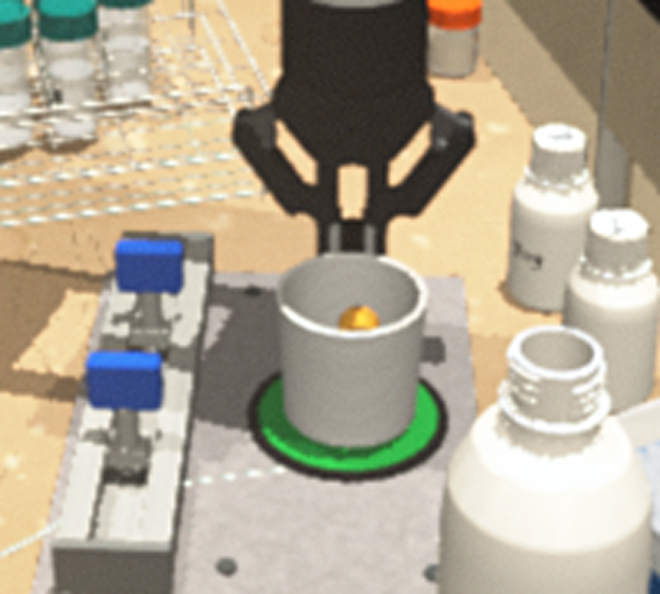

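Call:
{"name": "send_rows", "arguments": {"motion": [[0,0.15,0,0,0.6],[0,0.3,0,0,0.6],[0,0.35,0,0,0.6],[0,0.35,0,0,0.6]]}}

```text
time: 35.25
tool_pos: [593.0, -248.9, 43.0]
ee_rot: [[-0.242, 0.0, 0.97], [-0.97, -0.0, -0.242], [-0.0, -1.0, 0.0]]
wrist_force: [-1.2, 2.2, 4.6]
gripper_width: 10.5
```

Call:
{"name": "send_rows", "arguments": {"motion": [[0,0,0,0,1.5],[0,0,0,0,3],[0,0,0,0,4],[0,0,0,0,4],[0,-1,0,0,4],[0,-3,0,0,4],[0,-7,0,0,4],[0,-12,0,0,4]]}}

```text
time: 36.25
tool_pos: [592.2, -248.6, 163.2]
ee_rot: [[-0.243, -0.002, 0.97], [-0.97, 0.001, -0.243], [-0.001, -1.0, -0.002]]
wrist_force: [0.6, 0.2, 0.0]
gripper_width: 39.8
```

Run:
```python
from h import *
o=env.get_obs();print(o["time"],o["tool_pos"],o["wrist_force"],o["joint_positions"])
go([460,0,260])
```

```text
36.25 [ 592.2 -248.6  163.2] [0.6 0.2 0. ] [-0.5  0.5  1.5  0.   1.2 -0.3]
shift cm [-20.9  -9.6 -18.9]  dist mm 298
```

Call:
{"name": "send_rows", "arguments": {"motion": [[0,-4,0,0,4],[-3,-9,-3,0,4],[-8,-9.6,-7,0,4],[-13,-9.6,-11,0,4],[-17,-9.6,-15,0,4],[-21,-9.6,-19,0,4],[-21,-9.6,-19,0,4],[-21,-9.6,-19,0,4]]}}

```text
time: 37.25
tool_pos: [460.2, 0.5, 259.2]
ee_rot: [[-0.242, 0.002, 0.97], [-0.97, -0.001, -0.242], [0.0, -1.0, 0.002]]
wrist_force: [0.3, -0.2, -0.4]
gripper_width: 39.9
```

Run:
```python
from h import *
o=env.get_obs();print(o["time"],o["tool_pos"])
t,_=snap("top","t27");cv2.imwrite("pics/t27z.png",cv2.resize(t[160:330,390:560,::-1],None,fx=3.5,fy=3.5,interpolation=cv2.INTER_CUBIC))
s,_=snap("side","s27");cv2.imwrite("pics/s27z.png",cv2.resize(s[200:420,230:480,::-1],None,fx=2.7,fy=2.7,interpolation=cv2.INTER_CUBIC))
cv2.imwrite("pics/t27f.png",t[:,:,::-1])
for im,n in ((t,"top"),(s,"side")):
    for c in blobs(im,(105,120,60),(125,255,255),15): m=cv2.moments(c);print(n,m['m10']/m['m00'],m['m01']/m['m00'],cv2.contourArea(c))
```

```text
37.25 [460.2   0.5 259.2]
top 457.2945205479452 288.35616438356163 73.0
top 503.2013888888889 300.0648148148148 72.0
side 489.05678816693074 435.36067089276276 1262.0
side 297.5623327982878 354.4991974317817 311.5
side 304.92555994729906 319.93807641633725 253.0
```

View pics/t27z.png

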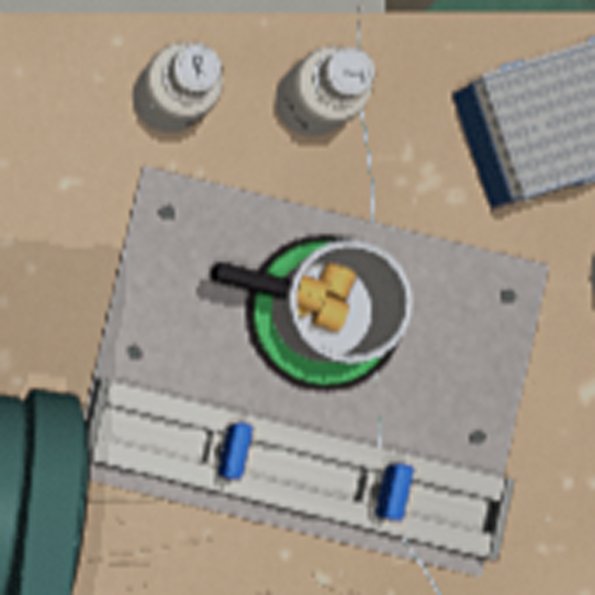

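View pics/s27z.png

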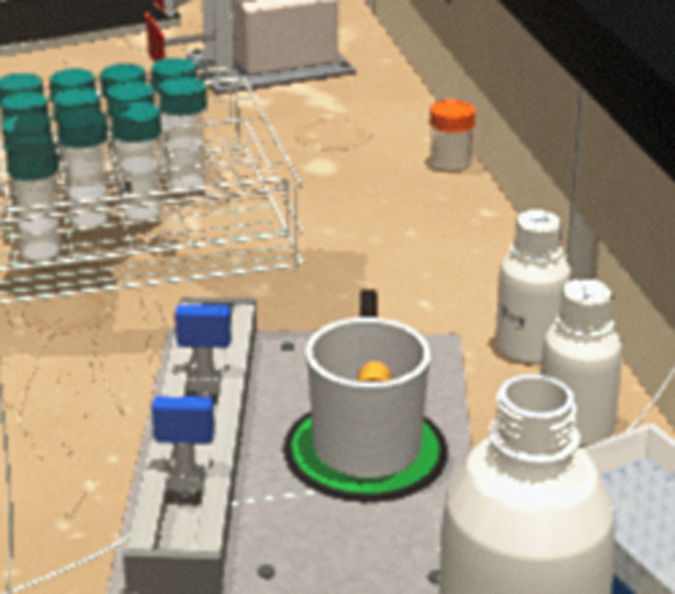

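View pics/t27f.png

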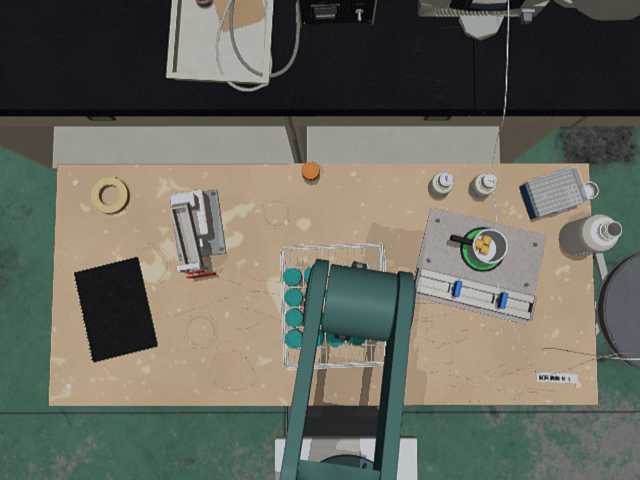

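Run:
```python
from h import *
print("cup",plane("top",(390+351/3.5,160+301/3.5),77),"pad",(575.4,-315.4))
print(tri([ray("top",(457.3,288.36)),ray("side",(304.93,319.94))]),tri([ray("top",(503.2,300.06)),ray("side",(297.56,354.5))]))
print(plane("side",(230+368/2.7,200+357/2.7),77), "side pad",(575.9,-317.9))
go([560,-250,260],-0.244)
```

```text
cup [ 575.9 -314.4   77. ] pad (575.4, -315.4)
(array([ 485. , -244. ,   63.3]), [np.float64(0.5694910981145309), np.float64(0.5694910981143844)]) (array([ 459.2, -343.4,   63.9]), [np.float64(0.44512826380483267), np.float64(0.4451282638048315)])
[ 576.  -323.5   77. ] side pad (575.9, -317.9)
turn option -0.0018
turn option 3.1398
shift cm [21.8 -0.1 15.7]  dist mm 269
```

Call:
{"name": "send_rows", "arguments": {"motion": [[5,0,4,0,4],[10,0,8,0,4],[15,0,12,0,4],[20,0,17,0,4],[22,0,17.5,0,4],[22,0,17.5,0,4],[22,0,17.5,0,4]]}}

```text
time: 38.22
tool_pos: [575.5, -255.6, 257.7]
ee_rot: [[-0.244, -0.001, 0.97], [-0.97, 0.001, -0.244], [-0.001, -1.0, -0.001]]
wrist_force: [-0.9, 0.3, -0.0]
gripper_width: 40.3
```

Run:
```python
from h import *
im,o=snap("wrist","w28");print(o["time"],o["tool_pos"])
x,y=proj("wrist",[576,-315,77],o).astype(int);print(x,y)
y0=max(0,y-80);x0=max(0,x-80)
cv2.imwrite("pics/w28z.png",cv2.resize(im[y0:y+80,x0:x+80,::-1],None,fx=3.7,fy=3.7,interpolation=cv2.INTER_CUBIC))
```

```text
38.225 [ 575.5 -255.6  257.7]
332 265
```

View pics/w28z.png

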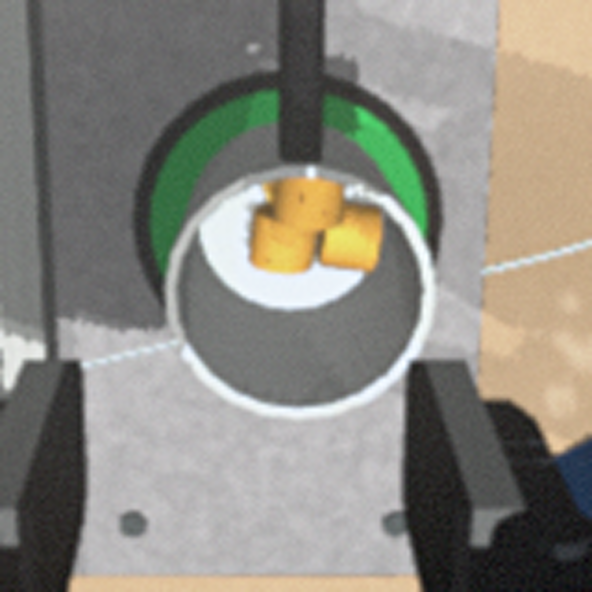

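View pics/w28.png

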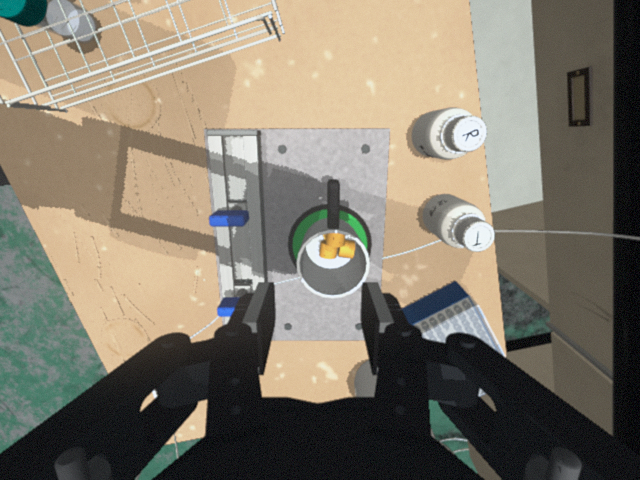

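Call:
{"name": "send_rows", "arguments": {"motion": [[4,0,0,0,4],[8,0,0,0,4],[11,0,0,0,4],[11,0,0,0,4],[11,0,0,0,4]]}}

```text
time: 38.9
tool_pos: [549.3, -360.4, 258.4]
ee_rot: [[-0.242, 0.0, 0.97], [-0.97, 0.001, -0.242], [-0.001, -1.0, -0.0]]
wrist_force: [-0.3, 0.2, -0.8]
gripper_width: 39.9
```

Run:
```python
from h import *
im,o=snap("wrist","w29");print(o["time"],o["tool_pos"])
x,y=proj("wrist",[576,-315,77],o).astype(int);print(x,y)
y0=max(0,y-80);x0=max(0,x-80)
cv2.imwrite("pics/w29z.png",cv2.resize(im[y0:y+80,x0:x+80,::-1],None,fx=3.7,fy=3.7,interpolation=cv2.INTER_CUBIC))
```

```text
38.9 [ 549.3 -360.4  258.4]
333 158
```

View pics/w29z.png

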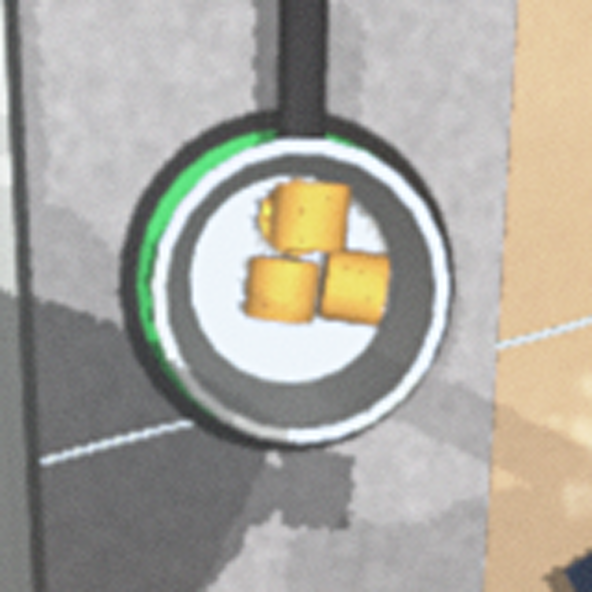

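Run:
```python
from cell import env
print(env.job_done(), env.get_obs()["time"])
```

```text
the job is handed in; nothing more can be done
the job is handed in; nothing more can be done
```

I handed the job in at about 39 s of the 208 s allowed, with the gripper open and clear of everything.

- **Nuts:** Two nuts were on the table; the third was absent. I set both lengthwise into the channel, pressed them with about 8 N, turned them a quarter turn and let them go, about 50 mm either side of the middle. Pictures afterwards show both grips square across the channel. Their measured grip height is 63–64 mm, against 62 mm for a locked nut; I put the difference down to camera error. A nut whose grooves had missed the lips would sit about 5 mm lower.
- **Spacers:** The cup had been knocked a few centimetres aside, so I found it again before gripping it. I then pushed it against the paddle at about 5 N until the chute was seen empty. The last wrist picture shows four spacers in the cup, one of them mostly hidden under another.
- **Cup on the pad:** The cup stands upright on the pad. The top camera puts its centre within about 1 mm of the pad centre. The side camera suggested it was about 6 mm off, which I trust less because it looks along that direction at a shallow angle.
- **Bystanders:** Both bottles and the jar were still standing in the last top and side pictures.

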